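Load the nut cracker under the glass shelf

TASK

Take each small pan on the wooden board that holds walnuts to the nut cracker and tip its walnuts into the hopper under the low glass shelf, without knocking the shelf, then stand the emptied pan upright on the board again. Once all the walnuts are in the hopper, plug the battery block fully home in its bay, and after that push the switch lever all the way over, away from you. All three pans must end up empty and standing on the board; leave the other crockery where it is.

Things in the scene. Friction and masses are not known exactly. Their poses are not given: they have to be found in the camera images.
- panA: small round steel pan (one of three alike; holds 0 to 3 walnuts), 220 g: bowl 50 wide at the foot, 106 at the rim, 32 high, wall 4, floor 5. Its round black handle (diameter 16) runs level along the pan's -x, 47 to 150 from the bowl's centre, axis 26 above the underside. Origin: centre of the underside; z up out of the mouth. Sides lean 41 deg outward: nuts start to roll out at 50 deg of tilt, all out by 65 to 70
- panA_grip (a point): middle of the handle of pan A, on its axis, 112 behind the bowl's centre (along the pan's -x) and 26 above the underside; same axes as the pan
- panB: small round steel pan (one of three alike; holds 0 to 3 walnuts), 220 g: bowl 50 wide at the foot, 106 at the rim, 32 high, wall 4, floor 5. Its round black handle (diameter 16) runs level along the pan's -x, 47 to 150 from the bowl's centre, axis 26 above the underside. Origin: centre of the underside; z up out of the mouth. Sides lean 41 deg outward: nuts start to roll out at 50 deg of tilt, all out by 65 to 70
- panB_grip (a point): middle of the handle of pan B, on its axis, 112 behind the bowl's centre (along the pan's -x) and 26 above the underside; same axes as the pan
- panC: small round steel pan (one of three alike; holds 0 to 3 walnuts), 220 g: bowl 50 wide at the foot, 106 at the rim, 32 high, wall 4, floor 5. Its round black handle (diameter 16) runs level along the pan's -x, 47 to 150 from the bowl's centre, axis 26 above the underside. Origin: centre of the underside; z up out of the mouth. Sides lean 41 deg outward: nuts start to roll out at 50 deg of tilt, all out by 65 to 70
- panC_grip (a point): middle of the handle of pan C, on its axis, 112 behind the bowl's centre (along the pan's -x) and 26 above the underside; same axes as the pan
- nutA0: a walnut, ball of diameter 27, 13 g, which starts in pan A (or is absent); origin at its centre
- nutA1: a walnut, ball of diameter 27, 13 g, which starts in pan A (or is absent); origin at its centre
- nutA2: a walnut, ball of diameter 27, 13 g, which starts in pan A (or is absent); origin at its centre
- nutB0: a walnut, ball of diameter 27, 13 g, which starts in pan B (or is absent); origin at its centre
- nutB1: a walnut, ball of diameter 27, 13 g, which starts in pan B (or is absent); origin at its centre
- nutB2: a walnut, ball of diameter 27, 13 g, which starts in pan B (or is absent); origin at its centre
- nutC0: a walnut, ball of diameter 27, 13 g, which starts in pan C (or is absent); origin at its centre
- nutC1: a walnut, ball of diameter 27, 13 g, which starts in pan C (or is absent); origin at its centre
- nutC2: a walnut, ball of diameter 27, 13 g, which starts in pan C (or is absent); origin at its centre
- board: fixed wooden board on the table where the pans stand, 250 (its x) by 370 (its y) by 10 thick; origin at the centre of its underside, its x points away from the robot. Pan handles may overhang its near edge
- hopper_mouth (a point): nut cracker's open square steel hopper: 180 x 180 outside, walls 6, inner floor 70 below the rim; this point is the centre of the mouth at rim height, 100 above the table; x points away from the robot, y to the left (the power deck is on the right, -y)
- shelf: fixed low glass shelf over the hopper; origin on the table straight below the hopper's centre, same axes as the hopper. Underside 220 above the table (120 above the hopper's rim), 8 thick; spans x -53 to 120, y -85 to 75; front and sides open, two thin posts behind the hopper at x 112; a glass stands on it
- bay_mouth (a point): battery bay: a rectangular hole 49 (x) by 35 (y), 35 deep, with 2 mm chamfer, open upward in the cracker's power deck, whose top is 60 above the table; this point is the centre of the mouth (black rim); same axes as the hopper. It lies 165 to the right of the hopper's centre
- battery_mid (a point): battery block, 46 (its x) by 32 (its y) by 85 high, grey with dark grip lines near the top, 200 to 330 g, standing upright on the table; this point is its centre; z up. It fits either way round (half turn). Home in the bay it stands 50 out of the deck, its centre 7.5 above the bay's mouth
- switch (a joint): switch lever, rad: 0 to 0.1 at the start (leans to the robot, cracker's -x), 1.0 fully over (+x); stays where left, about 1 N. A ball knob of diameter 26 on a 60 rod; pivot 82 above the table, at x -90, y -175 from the hopper's centre in hopper axes; at angle q the knob is 60*sin(q-0.5) to +x of the pivot and 60*cos(q-0.5) above it
- tumbler1: a glass tumbler, diameter 60, 85 high, not part of the job; origin at the centre of its underside
- espresso: a white espresso cup, diameter 60, 55 high, not part of the job; origin at the centre of its underside
- bowl: a green glass bowl, diameter 120, 50 high, not part of the job; origin at the centre of its underside
Mind the look-alikes: they are no part of the job. Leave any turquoise look-alike of the panB alone.

How it is judged:
By the outcome, as a careful person would: the job done as asked, in the order asked, and still so for the second after the job is handed in, with the robot touching nothing.
Of nutA0, nutA1, nutA2, nutB0, nutB1, nutB2, nutC0, nutC1, nutC2 only 4 to 8 are there at a start; the rules pass over those that are not, and their reading is None.
At some moment in a run one of panA, panB, panC may be knocked a few centimetres aside while the robot is not near it.
It also fails if it takes over 210 s, if anything falls off the work surface, if the arm or the gripper's body presses on something with over 40 N, if the wrist force passes 120 N, or if a joint passes its speed limit or range.

ROBOT

A 6-joint arm with a two-finger parallel gripper is mounted at the origin on the work surface. World frame = base frame: x ahead of the robot, y to its left, z up, the work surface at z = 0. Lengths are in m, angles in rad, forces in N, time in s.
With the tool pointing down it reaches from about 0.275 to 0.875 m from the base axis. Payload 12.5 kg.
Tool frame: the origin (TCP) lies on the centre line of the jaws, within the pads' length; the fingertips stand 17 mm ahead of it and the grasp point (between the pads) lies 2 mm behind it; z points along the fingers, y is the direction in which the jaws open and shut (so a half turn about z gives the same grasp; the last joint's range is limited). The gripper opens to 85 mm and grips with 20 to 120 N. Pads are 22 mm wide; open, the fingers measure 114 mm over their backs; the gripper's body (76 mm by 85 mm) begins 54 mm behind the grasp point. The pads swing forward as they close: fully open they stand 13 mm farther back than shut.
Start: joints at [-1.304, 0.351, 1.652, -0, 1.139, -0.085], TCP at [0.19, -0.516, 0.248] pointing down, gripper open.
Joint ranges: [-2.75, 2.75], [-0.79, 2.1], [0.01, 2.65], [-1.57, 4.71], [0.07, 3.14], [-2.87, 2.87]. Speed limits (rad/s): [2.22, 2.22, 2.79, 3.14, 3.14, 3.14].

INTERFACE

Orientations are given as a unit quaternion [w, x, y, z].
In Python, from bench import get_state, viewer, workorder gives the robot as it stands. The module is installed in compiled form; this text tells all that it offers.
- The arm moves only by the tool step_arm, never from a script. Its argument "motion" is text: rows parted by semicolons, each of 7 numbers parted by spaces: the finger opening in m, from 0 to 0.0854, then the shift along the world's x, y, z in m, then the turn, a rotation vector about the world's x, y, z in rad. In form: gripper x y z rx ry rz; .... A call has 1 to 10 rows; each row shifts and turns the commanded pose from where the row before left it; what a row does not reach is not made up. A row lasts 1/12 s, in which the tool goes at most 41.7 mm and 7.16 degrees, less where a joint would pass 70% of its speed; a pose out of reach is approached as far as the arm can. A call is refused whole if a number of a shift passes 0.0417 or a number of a turn 0.125, either way. A call with a gripper value outside its range is refused whole. The fingers move at their own pace and stop on an object; "force" is the grip in N (left out, the last holds). Time passes only in rows, so rows that do not move let the fingers close. It gives the time, the measured TCP pose, the force and the opening at its end, in the units of the state.
- get_state(): the state, without advancing time (a new reading comes with each control period).
- viewer.read_camera(name): name is "scene" or "top" or "wrist"; returns a dict with "frame" (420x560x3 uint8, red, green, blue), "z_map" (420x560 float32, m along the optical axis (not along the pixel's ray), 0 where there is no reading), "fx", "fy", "cx", "cy" (pixels), "pose" (4x4, takes a point from camera to world coordinates). Camera axes: x right, y down, z forward; pixel columns grow to the right and rows downward; lengths in m; the calibration is good to about 2 mm. A picture is of the moment at which its call begins.
- workorder.sign_off(): hands the job in, once; it reports no verdict.
The state is a dict: "t": time; "joints": joint angles; "qvel": joint speeds; "tau": joint torques, N m; "position": TCP position; "ee_rot": TCP orientation; "contact_force": force on the tool from outside, world axes, zero at the start; "wrist_torque": the same for the moment, N m; "width": finger opening in m.
Only numpy, scipy, OpenCV 4.12 (cv2) and the standard library are available. Lean on these libraries where they do the work, as an engineer would, in place of code of your own. Each camera call takes 0.05 s, during which the arm holds its last target.

## Working session

There is one attempt and no reset: what is moved stays moved. The work goes in short steps, Python scripts to look and compute and a tool call to move; the robot and the scene stay as the last step left them, time stands still between calls to the robot, and variables do not carry over. Pictures are saved under pics/ and viewed, and the job is handed in when it is done.

Besides the shell and the picture viewer there is one more tool, called by a JSON object that holds its "api" and its "payload". step_arm: Moves the arm, as the interface text tells. Its arguments: {"type":"object","properties":{"motion":{"type":"string"},"force":{"type":"number"}},"required":["motion"]}

```bash
mkdir -p pics; ls
cat > h.py <<'E'
import numpy as np,cv2
from bench import get_state, viewer, workorder
def cam(n,save=None):
    d=viewer.read_camera(n)
    if save: cv2.imwrite('pics/'+save+'.png',d['frame'][:,:,::-1])
    return d
def ray(d,u,v,z):
    P=d['pose'];r=P[:3,:3]@np.array([(u-d['cx'])/d['fx'],(v-d['cy'])/d['fy'],1]);o=P[:3,3]
    return o+r*(z-o[2])/r[2]
def pts(d):
    z=d['z_map'];H,W=z.shape;u,v=np.meshgrid(np.arange(W),np.arange(H))
    p=np.stack([(u-d['cx'])/d['fx']*z,(v-d['cy'])/d['fy']*z,z],-1)
    w=p@d['pose'][:3,:3].T+d['pose'][:3,3]; w[z==0]=np.nan
    return w
def proj(d,p):
    P=np.linalg.inv(d['pose']);c=P[:3,:3]@np.array(p)+P[:3,3]
    return d['fx']*c[0]/c[2]+d['cx'],d['fy']*c[1]/c[2]+d['cy']
E
python3 - <<'E'
from h import *
np.set_printoptions(precision=3,suppress=True)
for n in ['top','scene']:
    d=cam(n,n+'0'); print(n,d['fx'],d['pose'])
    np.save('/tmp/'+n,d,allow_pickle=True)
print(get_state())
E
```

```text
pics
top 524.9881124734816 [[ 0.002 -0.991  0.133  0.248]
 [-1.    -0.001  0.001 -0.006]
 [-0.001 -0.133 -0.991  1.531]
 [ 0.     0.     0.     1.   ]]
scene 431.34716823206577 [[-0.337  0.719 -0.607  1.143]
 [ 0.941  0.251 -0.225  0.218]
 [-0.009 -0.648 -0.762  0.924]
 [ 0.     0.     0.     1.   ]]
{'t': 0.1, 'joints': array([-1.304,  0.351,  1.652,  0.   ,  1.139, -0.085]), 'qvel': array([ 0.001, -0.001, -0.002,  0.   ,  0.   ,  0.   ]), 'tau': array([  0.001, -50.683, -29.188,  -0.   ,   0.003,   0.   ]), 'position': array([ 0.189, -0.516,  0.248]), 'ee_rot': array([-0.001,  0.985,  0.175, -0.   ]), 'contact_force': array([-0.61 ,  0.797,  0.124]), 'wrist_torque': array([ 0.035, -0.045,  0.049]), 'width': 0.08581831635275823}
```

View pics/top0.png

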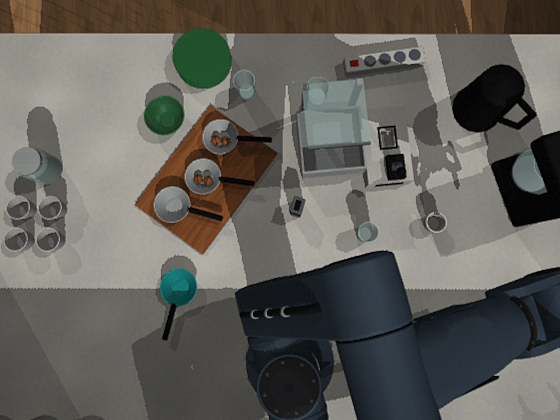

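View pics/scene0.png

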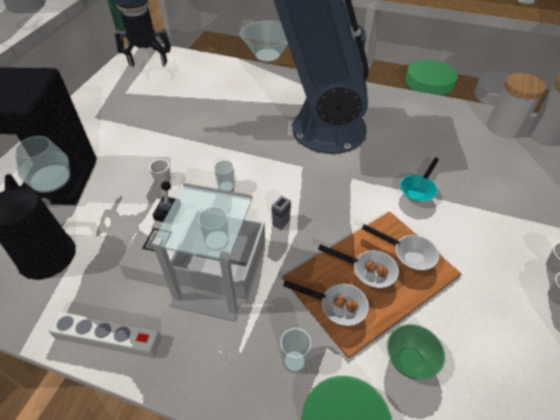

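The top view shows three pans on the board: at (220,137) and (203,177) with walnuts, and at (172,205) apparently empty. The turquoise look-alike is at (178,287), off the board. The battery is at (297,206), the hopper at (335,140), the bay at (388,136) and the switch at (395,166).

Run:
```python
from h import *
np.set_printoptions(precision=3,suppress=True)
d=np.load('/tmp/top.npy',allow_pickle=True).item()
f=d['frame'][:,:,::-1]
a=cv2.resize(f[90:260,130:300],None,fx=4.5,fy=3.5,interpolation=cv2.INTER_CUBIC)
cv2.imwrite('pics/c1.png',cv2.resize(f[95:255,130:310],None,fx=3.7,fy=3.7,interpolation=cv2.INTER_CUBIC))
cv2.imwrite('pics/c2.png',cv2.resize(f[70:250,280:450],None,fx=3.3,fy=3.3,interpolation=cv2.INTER_CUBIC))
s=np.load('/tmp/scene.npy',allow_pickle=True).item()
cv2.imwrite('pics/c3.png',cv2.resize(s['frame'][200:360,270:470,::-1],None,fx=3.7,fy=3.7,interpolation=cv2.INTER_CUBIC))
w=pts(d)
for n,(u,v) in dict(p1=(220,137),p2=(203,177),p3=(172,205),h1=(255,139),h2=(238,182),h3=(207,214),bat=(297,206),hop=(334,160),bay=(388,136),deck=(375,165),shelf=(334,120),board=(220,220),tumb=(365,235),table=(270,240)).items():
    print(n,w[v,u])
```

```text
p1 [0.647 0.208 0.012]
p2 [0.527 0.256 0.009]
p3 [0.442 0.342 0.019]
h1 [0.632 0.101 0.046]
h2 [0.506 0.149 0.041]
h3 [0.413 0.236 0.043]
bat [ 0.431 -0.02   0.087]
hop [ 0.573 -0.128  0.031]
bay [ 0.647 -0.288  0.027]
deck [ 0.552 -0.242  0.064]
shelf [ 0.635 -0.113  0.228]
board [0.396 0.199 0.043]
tumb [ 0.357 -0.218  0.008]
table [0.342 0.057 0.007]
```

View pics/c1.png

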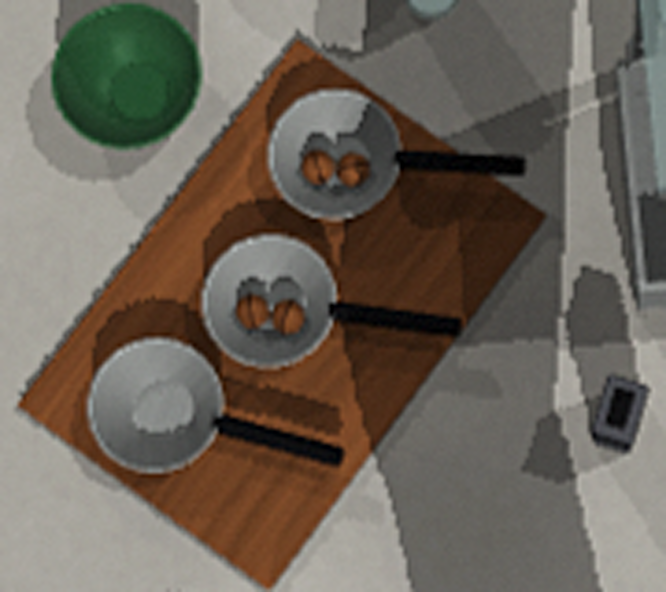

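View pics/c2.png

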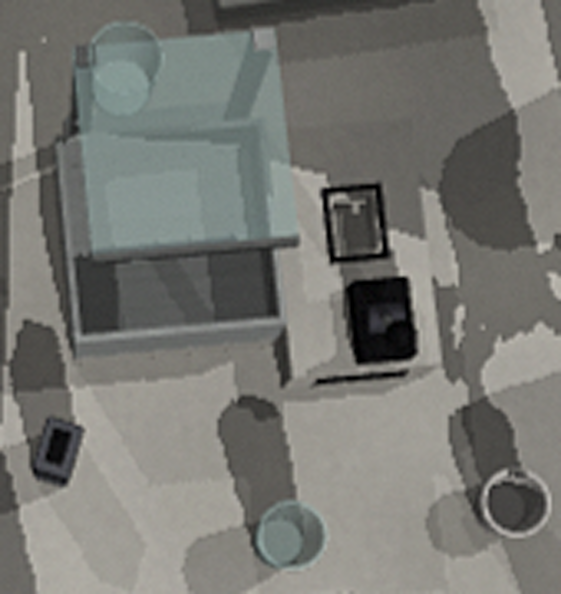

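View pics/c3.png

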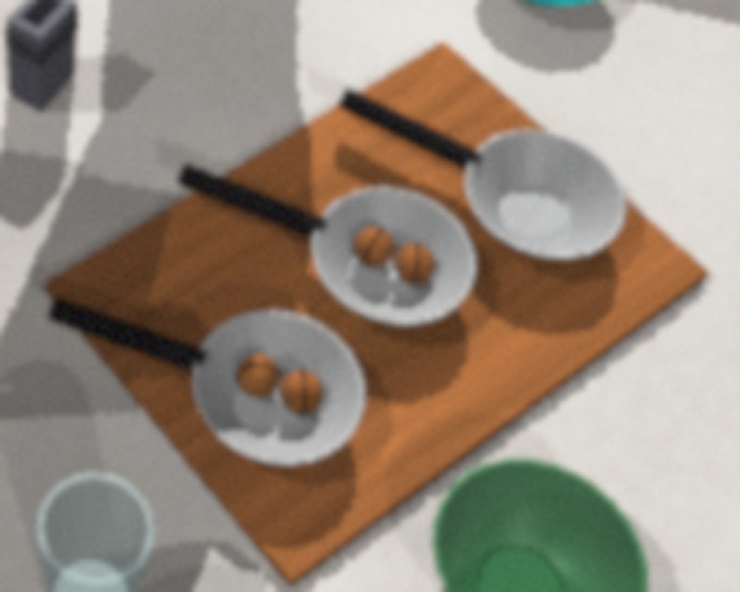

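```bash
cat > meas.py <<'E'
from h import *
def pans(d,verbose=True):
    """pans in top view: black handles on/near board + gray bowl"""
    hsv=cv2.cvtColor(d['frame'],cv2.COLOR_RGB2HSV)
    f=d['frame'].astype(int)
    blk=((hsv[...,2]<48)).astype(np.uint8)
    W=pts(d)
    roi=(W[...,0]>0.3)&(W[...,0]<0.78)&(W[...,1]>0.03)&(W[...,1]<0.45)
    blk[~roi]=0
    n,l,st,c=cv2.connectedComponentsWithStats(blk)
    out=[]
    for i in range(1,n):
        if st[i,4]<80 or st[i,4]>400: continue
        v,u=np.nonzero(l==i)
        P=np.array([ray(d,a,b,0.038)[:2] for a,b in zip(u,v)])
        m=P.mean(0); U,S,Vt=np.linalg.svd(P-m); ax=Vt[0]
        s=(P-m)@ax
        if s.max()-s.min()<0.05: continue
        out.append((m,ax,s.min(),s.max(),c[i]))
    return out
def bowl(d,u0,v0,zr=0.042,r=34):
    hsv=cv2.cvtColor(d['frame'],cv2.COLOR_RGB2HSV)
    # board is saturated brown; radial search outward->inward for first non-brown
    E=[]
    for a in np.arange(0,2*np.pi,np.pi/36):
        best=None
        for rr in np.arange(r,8,-0.25):
            u,v=u0+rr*np.cos(a),v0+rr*np.sin(a)
            p=cv2.getRectSubPix(d['frame'],(1,1),(float(u),float(v)))[0,0].astype(int)
            sat=(p.max()-p.min())/max(p.max(),1)
            if sat<0.25 and p.max()>70: best=rr;break
        if best and best<r-0.5: E.append(ray(d,u0+best*np.cos(a),v0+best*np.sin(a),zr)[:2])
    E=np.array(E)
    # robust circle of r=.053
    from scipy.optimize import least_squares
    f=lambda q:np.hypot(E[:,0]-q[0],E[:,1]-q[1])-q[2]
    q=least_squares(f,[*E.mean(0),0.053],loss='soft_l1',f_scale=0.001).x
    return q,np.median(abs(f(q))),len(E)
E
python3 - <<'E'
from meas import *
np.set_printoptions(precision=4,suppress=True)
d=np.load('/tmp/top.npy',allow_pickle=True).item()
for o in pans(d): print(o[0],np.degrees(np.arctan2(o[1][1],o[1][0])),o[2:])
for c in [(220,137),(203,177),(172,205)]: print(bowl(d,*c,r=26))
E
```

```text
[0.5088 0.1557] -95.54908590032036 (np.float64(-0.05003662931502426), np.float64(0.05309655161347353), array([235.9123, 181.3377]))
[0.4154 0.2426] 74.36930900255288 (np.float64(-0.05040445623336145), np.float64(0.053593112090525155), array([205.0615, 213.5084]))
(array([0.6419, 0.2043, 0.0519]), np.float64(0.0002799000349563083), 51)
(array([0.5245, 0.2527, 0.0522]), np.float64(0.0004118905248835236), 65)
(array([0.4426, 0.3387, 0.0521]), np.float64(0.00030830753252282517), 52)
```

Run:
```python
from meas import *
np.set_printoptions(precision=4,suppress=True)
d=np.load('/tmp/top.npy',allow_pickle=True).item()
hsv=cv2.cvtColor(d['frame'],cv2.COLOR_RGB2HSV)
for (u0,u1,v0,v1,t) in [(240,271,128,150,35),(222,253,172,192,35),(191,221,205,222,35)]:
    m=hsv[v0:v1,u0:u1,2]<t
    v,u=np.nonzero(m); P=np.array([ray(d,a+u0,b+v0,0.04)[:2] for a,b in zip(u,v)])
    mm=P.mean(0);_,S,V=np.linalg.svd(P-mm);ax=V[0]*np.sign(V[0][1]);print(mm,np.degrees(np.arctan2(ax[1],ax[0])),len(P),S/np.sqrt(len(P)))
w=pts(d)
# hopper: rim points z~0.1, shelf z~.228, deck z .06, battery top
reg=(w[...,1]<-0.02)&(w[...,1]>-0.36)&(w[...,0]>0.45)&(w[...,0]<0.85)
for n,lo,hi in [('shelf',.21,.24),('rim',.09,.11),('deck',.055,.067)]:
    m=reg&(w[...,2]>lo)&(w[...,2]<hi); m=cv2.morphologyEx(m.astype(np.uint8),cv2.MORPH_OPEN,np.ones((3,3))) if n!='rim' else m.astype(np.uint8)
    v,u=np.nonzero(m); P=w[v,u][:,:2]
    r=cv2.minAreaRect((P*1000).astype(np.float32)); print(n,len(P),r,P.min(0),P.max(0))
    im=np.zeros((420,560),np.uint8); im[v,u]=255; cv2.imwrite('pics/m_%s.png'%n,im[70:250,280:450])
s=np.load('/tmp/scene.npy',allow_pickle=True).item()
cv2.imwrite('pics/c4.png',cv2.resize(s['frame'][160:340,100:300,::-1],None,fx=3.3,fy=3.3,interpolation=cv2.INTER_CUBIC))
```

```text
[0.6346 0.1028] 87.4881440219914 160 [0.0257 0.0045]
[0.5094 0.1533] 82.19825046577768 168 [0.0263 0.0045]
[0.4151 0.2415] 74.21883922112053 151 [0.0259 0.004 ]
shelf 3802 ((651.46533203125, -117.99002838134766), (174.99087524414062, 161.23052978515625), 5.32886266708374) [ 0.5575 -0.2048] [ 0.7439 -0.0315]
rim 453 ((589.1919555664062, -168.14903259277344), (266.36700439453125, 285.74066162109375), 2.436568021774292) [ 0.4501 -0.3129] [ 0.7168 -0.0227]
deck 1993 ((612.796875, -277.3677062988281), (222.37738037109375, 129.62396240234375), 4.895401477813721) [ 0.4978 -0.3507] [ 0.7269 -0.2171]
```

View pics/c4.png

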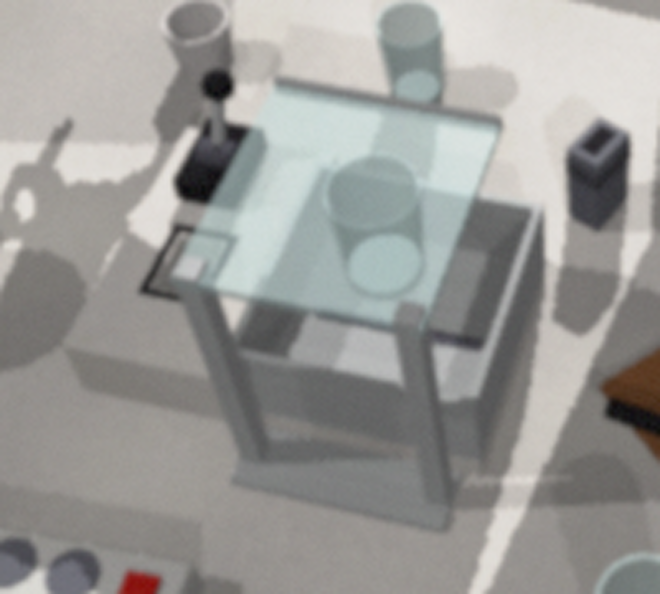

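Run:
```python
from meas import *
np.set_printoptions(precision=4,suppress=True)
d=np.load('/tmp/top.npy',allow_pickle=True).item()
f=lambda a,b,z:ray(d,280+a/3.3,70+b/3.3,z)
print('rim FL,FR',f(75,342,.1),f(283,322,.1))
bc=[f(*p,.06) for p in [(323,190),(381,184),(388,254),(331,261)]];print('bay',np.mean(bc,0),bc)
print('shelf front',f(93,248,.224),f(297,242,.224))
print('batt top',[f(*p,.085) for p in [(48,416),(82,424),(68,482),(33,472)]])
# battery via depth
w=pts(d)
m=(w[...,2]>.075)&(w[...,2]<.1)&(w[...,0]<.47)&(w[...,0]>.39)&(abs(w[...,1])<.06)
r=cv2.minAreaRect((w[m][:,:2]*1000).astype(np.float32));print(m.sum(),r,w[m][:,2].mean())
```

```text
rim FL,FR [ 0.5199 -0.0358  0.1   ] [ 0.5373 -0.2106  0.1   ]
bay [ 0.634  -0.2812  0.06  ] [array([ 0.6627, -0.2533,  0.06  ]), array([ 0.6682, -0.3041,  0.06  ]), array([ 0.6056, -0.3086,  0.06  ]), array([ 0.5993, -0.259 ,  0.06  ])]
shelf front [ 0.5702 -0.0472  0.224 ] [ 0.5751 -0.2048  0.224 ]
batt top [array([ 0.4593, -0.0132,  0.085 ]), array([ 0.4525, -0.0419,  0.085 ]), array([ 0.4034, -0.0301,  0.085 ]), array([ 0.4118, -0.0007,  0.085 ])]
188 ((433.6356201171875, -21.05430793762207), (31.7479190826416, 46.66964340209961), 73.52547454833984) 0.0845591407972231
```

{"api": "step_arm", "payload": {"motion": "0.05 0.03 0.03 0.015 0 0 0.05; 0.05 0.03 0.04 0.015 0 0 0.05; 0.05 0.03 0.04 0.015 0 0 0.05; 0.05 0.03 0.04 0 0 0 0.05; 0.05 0.03 0.04 0 0 0 0.05", "force": 90}}

```text
t: 0.52
position: [0.316, -0.3565, 0.2866]
ee_rot: [0.0, 0.955, 0.297, 0.0]
contact_force: [0.0, -0.2, 0.6]
width: 0.0497
```

{"api": "step_arm", "payload": {"motion": "0.05 0.006 0.0417 0 0 0 0.091; 0.05 0.006 0.0417 0 0 0 0.091; 0.05 0.006 0.0417 0 0 0 0.091; 0.05 0.006 0.0417 0 0 0 0.091; 0.05 0.006 0.0417 0 0 0 0.091; 0.05 0.006 0.0417 0 0 0 0.091; 0.05 0.01 0.0417 0 0 0 0.091; 0.05 0.02 0.0417 0 0 0 0.091; 0.05 0.03 0.0417 0 0 0 0.091; 0.05 0.035 0.0417 0 0 0 0.091"}}

```text
t: 1.35
position: [0.4298, 0.0357, 0.2863]
ee_rot: [0.0, 0.726, 0.688, 0.0]
contact_force: [0.9, -1.4, 0.3]
width: 0.0499
```

{"api": "step_arm", "payload": {"motion": "0.05 0.035 0 -0.02 0 0 0; 0.05 0.035 0 -0.02 0 0 0; 0.05 0.035 0 -0.02 0 0 0; 0.05 0.035 0 -0.02 0 0 0; 0.05 0.02 0 -0.02 0 0 0; 0.05 0 0 0 0 0 0; 0.05 0 0 0 0 0 0; 0.05 0 0 0 0 0 0"}}

```text
t: 2.02
position: [0.5892, 0.0333, 0.1865]
ee_rot: [-0.0, 0.728, 0.686, -0.0]
contact_force: [-0.4, -0.5, -0.0]
width: 0.0498
```

Run:
```python
from meas import *
np.set_printoptions(precision=4,suppress=True)
s=get_state();print(s['joints'],s['position'],s['ee_rot'])
d=cam('wrist','w1');print(d['pose'],d['fx'])
```

```text
[-0.0224  0.4906  1.6039 -0.      1.0475  0.0366] [0.5892 0.0333 0.1865] [-0.0001  0.7276  0.686  -0.0001]
[[ 0.9983 -0.0553 -0.0183  0.5938]
 [-0.0583 -0.9532 -0.2966  0.1093]
 [-0.0011  0.2971 -0.9548  0.3117]
 [ 0.      0.      0.      1.    ]] 376.41555010276795
```

View pics/w1.png

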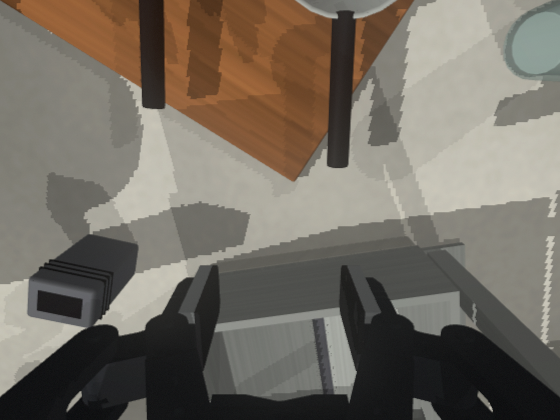

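The wrist view shows pan 1's handle running from (338,163) to (343,12), with its bowl at the top edge. Pan 2's handle is at (152,50) and the battery at (75,280).

```bash
cat >> meas.py <<'E'
def whandle(d,u0,u1,v0,v1,t=40,z=0.036):
    g=d['frame'].max(2); m=(g<t).astype(np.uint8); k=np.zeros_like(m);k[v0:v1,u0:u1]=m[v0:v1,u0:u1]
    n,l,st,_=cv2.connectedComponentsWithStats(k); i=1+np.argmax(st[1:,4]); v,u=np.nonzero(l==i)
    P=np.array([ray(d,a,b,z)[:2] for a,b in zip(u,v)])
    mm=P.mean(0);_,S,V=np.linalg.svd(P-mm,full_matrices=False);ax=V[0]*np.sign(V[0][1]);s=(P-mm)@ax
    end=mm+ax*s.min()
    return end,ax,np.degrees(np.arctan2(ax[1],ax[0])),s.max()-s.min(),st[i]
E
python3 - <<'E'
from meas import *
np.set_printoptions(precision=4,suppress=True)
d=cam('wrist')
e,ax,a,L,_=whandle(d,300,380,14,200)
print(e,a,L,'grip',e+ax*.038,'bowl',e+ax*.150)
E
```

```text
[0.6426 0.1135] 85.527771728552 0.02187274045358379 grip [0.6456 0.1513] bowl [0.6543 0.263 ]
```

Run:
```python
from meas import *
np.set_printoptions(precision=4,suppress=True)
d=cam('wrist')
for t in (50,60,70):
  e,ax,a,L,st=whandle(d,315,365,20,200,t)
  print(e,a,L,'grip',e+ax*.038,'bowl',e+ax*.150,st)
```

```text
[0.6352 0.062 ] 88.20986615787263 0.09111351494939604 grip [0.6364 0.1   ] bowl [0.6399 0.2119] [ 328   20   26  137 2486]
[0.6331 0.0548] 86.7966355555757 0.09824863800131886 grip [0.6352 0.0927] bowl [0.6415 0.2046] [ 327   20   27  147 3164]
[0.6331 0.0548] 86.77516075999448 0.09824359232702815 grip [0.6352 0.0927] bowl [0.6415 0.2046] [ 327   20   28  147 3215]
```

{"api": "step_arm", "payload": {"motion": "0.05 0.023 0.03 0 0 0 0; 0.05 0.023 0.0294 0 0 0 0; 0.05 0 0 -0.03 0 0 0; 0.05 0 0 -0.03 0 0 0; 0.05 0 0 -0.03 0 0 0; 0.05 0 0 -0.025 0 0 0; 0.05 0 0 -0.02 0 0 0; 0.05 0 0 -0.015 0 0 0; 0.05 0 0 0 0 0 0; 0.05 0 0 0 0 0 0"}}

```text
t: 3.0
position: [0.6358, 0.0927, 0.0368]
ee_rot: [0.0, 0.728, 0.686, 0.0]
contact_force: [0.9, 0.2, 0.5]
width: 0.0498
```

{"api": "step_arm", "payload": {"motion": "0.0 0 0 0 0 0 0; 0 0 0 0 0 0 0; 0 0 0 0 0 0 0; 0 0 0 0 0 0 0; 0 0 0 0 0 0 0; 0 0 0 0 0 0 0", "force": 100}}

```text
t: 3.5
position: [0.6361, 0.0925, 0.0367]
ee_rot: [0.0, 0.728, 0.686, 0.0]
contact_force: [0.4, -3.7, 3.0]
width: 0.013
```

{"api": "step_arm", "payload": {"motion": "0 0 0 0.01 0 0 0; 0 0 0 0.01 0 0 0; 0 0 0 0.015 0 0 0; 0 0 0 0.015 0 0 0; 0 0 0 0 0 0 0"}}

```text
t: 3.92
position: [0.6371, 0.0929, 0.0897]
ee_rot: [0.001, 0.728, 0.686, 0.002]
contact_force: [-0.5, 0.1, -1.6]
width: 0.0125
```

Run:
```python
from meas import *
cam('top','t2');d=cam('scene','s2')
cam('wrist','w2')
```

```text
(no output)
```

View pics/s2.png

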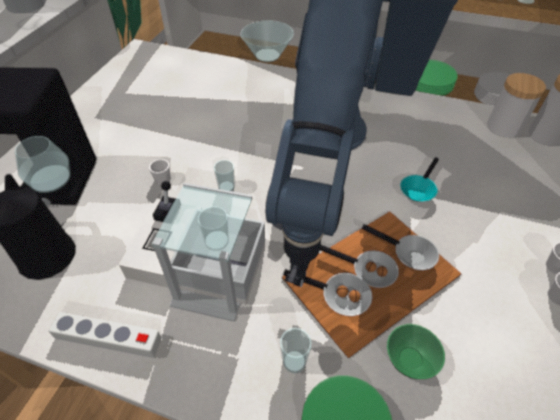

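View pics/w2.png

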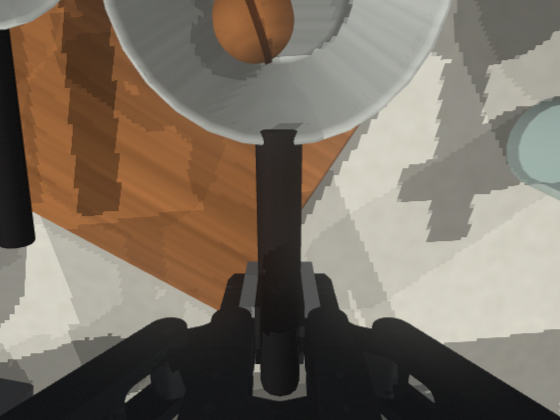

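{"api": "step_arm", "payload": {"motion": "0 -0.005 0 0.01 0 0 0; 0 -0.015 0 0.015 0 0 0; 0 -0.02 0 0.02 0 0 0; 0 -0.025 0 0.015 0 0 0; 0 -0.025 0 0 0 0 0; 0 -0.025 0 0 0 0 0; 0 -0.025 0 0 0 0 0; 0 -0.025 0 0 0 0 0; 0 -0.025 0 0 0 0 0; 0 -0.025 0 0 0 0 0"}}

```text
t: 4.9
position: [0.4188, 0.0926, 0.1461]
ee_rot: [-0.0, 0.728, 0.686, -0.0]
contact_force: [1.1, 1.6, -2.4]
width: 0.0128
```

{"api": "step_arm", "payload": {"motion": "0 -0.025 -0.005 0 0 0 -0.02; 0 -0.025 -0.01 0 0 0 -0.05; 0 -0.025 -0.015 0 0 0 -0.07; 0 -0.015 -0.02 0 0 0 -0.09; 0 -0.01 -0.02 0 0 0 -0.09; 0 0 -0.02 0 0 0 -0.09; 0 0 -0.02 0 0 0 -0.09; 0 0 -0.02 0 0 0 -0.09; 0 0 -0.02 0 0 0 -0.09; 0 0 -0.02 0 0 0 -0.09"}}

```text
t: 5.73
position: [0.32, -0.0781, 0.1462]
ee_rot: [-0.0, 0.933, 0.36, -0.0]
contact_force: [1.1, 0.8, -1.9]
width: 0.0131
```

{"api": "step_arm", "payload": {"motion": "0 0 -0.02 0 0 0 -0.09; 0 0 -0.02 0 0 0 -0.09; 0 0 -0.02 0 0 0 -0.09; 0 0 -0.015 0 0 0 -0.09; 0 0 -0.01 0 0 0 -0.09; 0 0 -0.005 0 0 0 -0.09; 0 0 0 0 0 0 -0.09; 0 0 0 0 0 0 -0.042; 0 0 0 0 0 0 0; 0 0 0 0 0 0 0"}}

```text
t: 6.57
position: [0.3203, -0.167, 0.1461]
ee_rot: [-0.0, 0.999, 0.036, -0.0]
contact_force: [-0.6, -0.4, -3.1]
width: 0.0127
```

Run:
```python
from meas import *
np.set_printoptions(precision=4,suppress=True)
s=get_state();print(s['joints'],s['position'],s['ee_rot'])
cam('top','t3');d=cam('scene','s3')
w=cam('wrist','w3');np.save('/tmp/w',w,allow_pickle=True)
W=pts(w)
for v in range(10,200,20): print(v,W[v,280], W[v,180],W[v,380])
```

```text
[-0.6098  0.1757  2.2027  0.      0.7638  0.8895] [ 0.3203 -0.167   0.1461] [-0.0002  0.9994  0.0357 -0.0002]
10 [ 0.421  -0.1601  0.1402] [ 0.4203 -0.1266  0.1313] [ 0.4249 -0.1931  0.1323]
30 [ 0.4154 -0.1605  0.1399] [ 0.4139 -0.1271  0.1335] [ 0.4186 -0.1936  0.1341]
50 [ 0.4115 -0.1608  0.12  ] [ 0.4074 -0.128   0.1372] [ 0.4122 -0.1939  0.1367]
70 [ 0.4043 -0.1613  0.1244] [ 0.4011 -0.1289  0.1407] [ 0.4057 -0.1938  0.1411]
90 [ 0.3973 -0.1618  0.1323] [ 0.3949 -0.1298  0.1447] [ 0.3995 -0.1934  0.1463]
110 [ 0.3907 -0.1623  0.1388] [ 0.3889 -0.1309  0.1492] [ 0.3935 -0.1937  0.149 ]
130 [ 0.3851 -0.1627  0.1492] [ 0.3658 -0.0932  0.0003] [ 0.3773 -0.2298  0.0174]
150 [ 0.3789 -0.1632  0.1506] [ 0.3516 -0.0931  0.0002] [ 0.3626 -0.2353  0.0048]
170 [ 0.3724 -0.1636  0.1507] [ 0.3368 -0.0928 -0.0006] [ 0.3503 -0.2345  0.0155]
190 [ 0.3658 -0.1641  0.1508] [ 0.3219 -0.093   0.0004] [ 0.3422 -0.2293  0.0406]
```

View pics/s3.png

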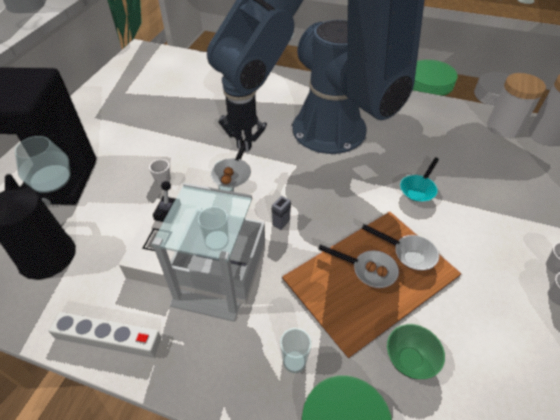

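View pics/w3.png

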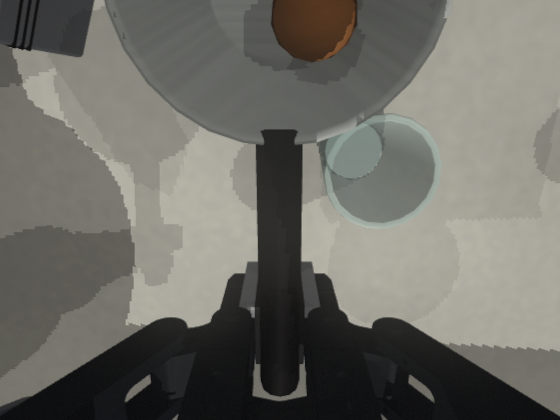

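{"api": "step_arm", "payload": {"motion": "0 0.006 0.001 0.005 0 0 0.01; 0 0.014 0.001 0 0 0 0.01; 0 0.02 0.0025 0 0 0 0; 0 0.02 0.0025 0 0 0 0; 0 0.02 0.0025 0 0 0 0; 0 0.02 0.0025 0 0 0 0; 0 0.02 0.0025 0 0 0 0; 0 0.02 0.0025 0 0 0 0; 0 0.02 0.002 0 0 0 0; 0 0.014 0.001 0 0 0 0"}}

```text
t: 7.55
position: [0.4966, -0.1467, 0.1515]
ee_rot: [0.0, 0.999, 0.046, 0.0]
contact_force: [0.2, -0.0, -2.8]
width: 0.0125
```

{"api": "step_arm", "payload": {"motion": "0 0.006 0 0 0 0 0; 0 0 0 0 0 0 0; 0 0 0 0 0 0 0; 0 0 0 0 0 0 0"}}

```text
t: 7.88
position: [0.4999, -0.1473, 0.1511]
ee_rot: [-0.0, 0.999, 0.045, -0.0]
contact_force: [0.2, -0.0, -2.1]
width: 0.0131
```

Run:
```python
from meas import *
np.set_printoptions(precision=4,suppress=True)
s=get_state();print(s['joints'],s['position'],s['ee_rot'])
t=cam('top');d=cam('scene');
a=cv2.resize(t['frame'][60:240,270:430,::-1],None,fx=2.5,fy=2.5,interpolation=cv2.INTER_CUBIC)
b=cv2.resize(d['frame'][110:320,120:300,::-1],None,fx=2.14,fy=2.14,interpolation=cv2.INTER_CUBIC)
h=min(len(a),len(b));cv2.imwrite('pics/j4.png',np.hstack([a[:h],b[:h]]))
```

```text
[-0.3758  0.4255  1.8146 -0.0001  0.9023  1.1052] [ 0.4999 -0.1473  0.1511] [-0.0001  0.999   0.0449 -0.0004]
```

View pics/j4.png

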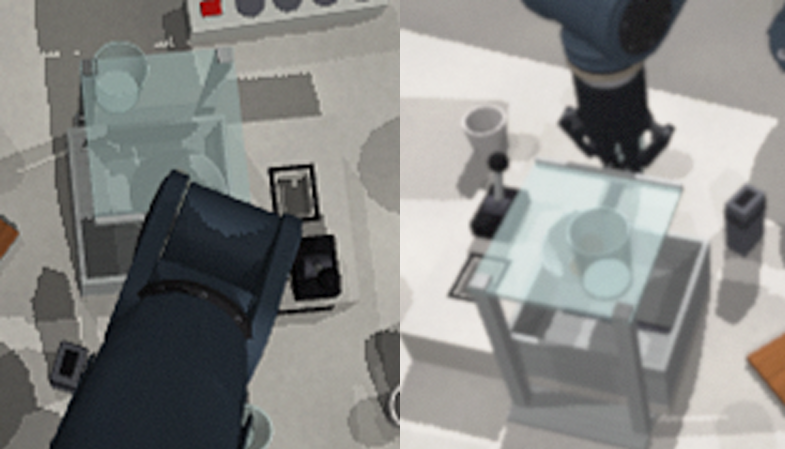

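{"api": "step_arm", "payload": {"motion": "0 0 0 0 -0.06 -0.0055 0; 0 0 0 0 -0.1 -0.0092 0; 0 0 0 0 -0.1 -0.0092 0; 0 0 0 0 -0.1 -0.0092 0; 0 0 0 0 -0.1 -0.0092 0; 0 0 0 0 0 0 0"}}

```text
t: 8.48
position: [0.4998, -0.1462, 0.1506]
ee_rot: [0.231, 0.972, 0.045, 0.011]
contact_force: [-0.6, 0.9, -3.8]
width: 0.0132
```

```bash
cat > look.py <<'E'
from meas import *
import sys
np.set_printoptions(precision=4,suppress=True)
s=get_state();print(s['joints'],s['position'],s['ee_rot'],s['contact_force'])
t=cam('top');d=cam('scene');
a=cv2.resize(t['frame'][60:240,240:400,::-1],None,fx=2.5,fy=2.5,interpolation=cv2.INTER_CUBIC)
b=cv2.resize(d['frame'][110:320,120:300,::-1],None,fx=2.14,fy=2.14,interpolation=cv2.INTER_CUBIC)
h=min(len(a),len(b));cv2.imwrite('pics/%s.png'%sys.argv[1],np.hstack([a[:h],b[:h]]))
W=pts(t); hsv=cv2.cvtColor(t['frame'],cv2.COLOR_RGB2HSV)
m=(W[...,2]>.235)&(W[...,2]<.7)&(hsv[...,2]<110)&(W[...,1]<.2)&(W[...,0]>.45)
p=W[m]
if len(p): print('arm maxx',p[np.argsort(-p[:,0])[:200:40]])
E
python3 look.py j5
```

```text
[-0.1665  0.422   1.9093 -0.6536  0.7972  1.7746] [ 0.4998 -0.1462  0.1506] [0.231  0.9719 0.0446 0.0105] [-0.629   0.928  -3.7697]
arm maxx [[ 0.7216 -0.0339  0.2386]
 [ 0.5756 -0.6189  0.3154]
 [ 0.5686 -0.6264  0.3233]
 [ 0.5648 -0.5999  0.319 ]
 [ 0.5613 -0.6142  0.3233]]
```

View pics/j5.png

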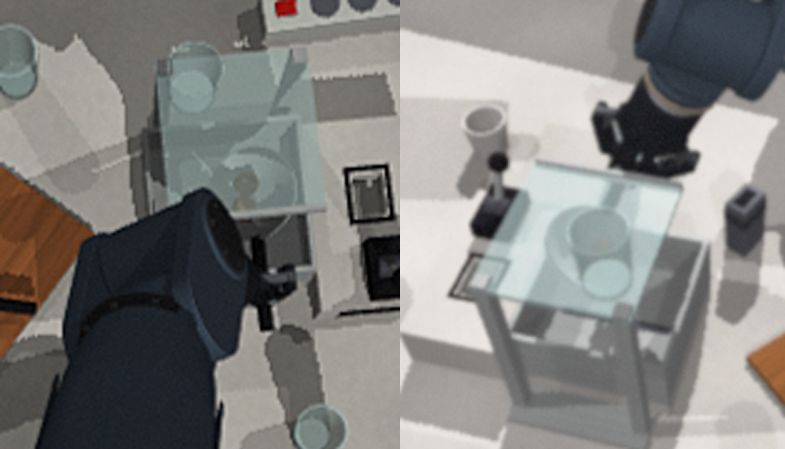

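{"api": "step_arm", "payload": {"motion": "0 0 0 0 -0.1 -0.0092 0; 0 0 0 0 -0.1 -0.0092 0; 0 0 0 0 -0.1 -0.0092 0; 0 0 0 0 -0.1 -0.0092 0; 0 0 0 0 0 0 0; 0 0 0 0 0 0 0"}}

```text
t: 9.08
position: [0.5003, -0.1473, 0.1503]
ee_rot: [0.416, 0.908, 0.041, 0.018]
contact_force: [0.5, -0.3, -2.7]
width: 0.0129
```

```bash
python3 look.py j6
```

```text
[-0.0144  0.5228  1.9491 -1.141   0.9757  2.2978] [ 0.5003 -0.1473  0.1503] [0.4157 0.9084 0.0411 0.0178] [ 0.5123 -0.2536 -2.6622]
arm maxx [[ 0.7173 -0.0815  0.299 ]
 [ 0.5743 -0.6307  0.3203]
 [ 0.5681 -0.6255  0.3251]
 [ 0.5644 -0.5965  0.3112]
 [ 0.5607 -0.5965  0.3258]]
```

View pics/j6.png

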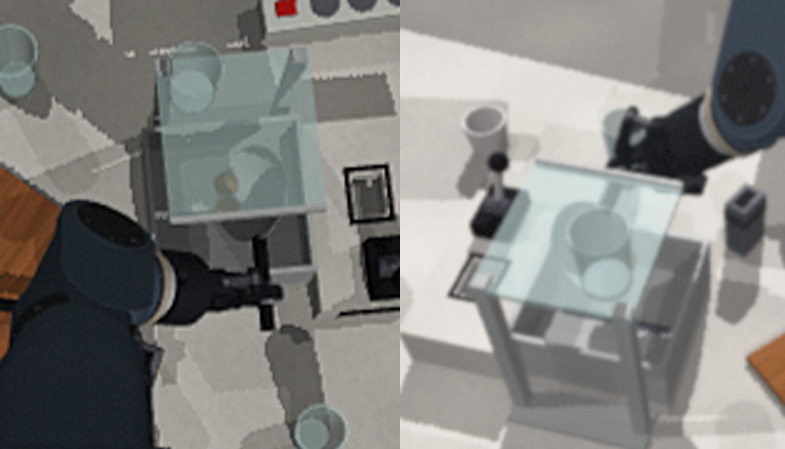

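{"api": "step_arm", "payload": {"motion": "0 0 0 0 -0.09 -0.0083 0; 0 0 0 0 -0.09 -0.0083 0; 0 0 0 0 -0.09 -0.0083 0; 0 0 0 0 -0.09 -0.0083 0; 0 0 0 0 0 0 0; 0 0 0 0 0 0 0; 0 0 0 0 0 0 0"}}

```text
t: 9.77
position: [0.5008, -0.1479, 0.1515]
ee_rot: [0.573, 0.819, 0.036, 0.027]
contact_force: [0.7, 0.5, -1.2]
width: 0.0128
```

```bash
python3 look.py j7
```

```text
[ 0.0779  0.6786  1.9508 -1.4043  1.2616  2.6037] [ 0.5008 -0.1479  0.1515] [0.5727 0.8186 0.0359 0.0265] [ 0.654   0.4984 -1.2059]
arm maxx [[ 0.72   -0.077   0.292 ]
 [ 0.5771 -0.6339  0.3189]
 [ 0.5696 -0.5984  0.2817]
 [ 0.5653 -0.6151  0.3267]
 [ 0.5615 -0.598   0.3227]]
```

View pics/j7.png

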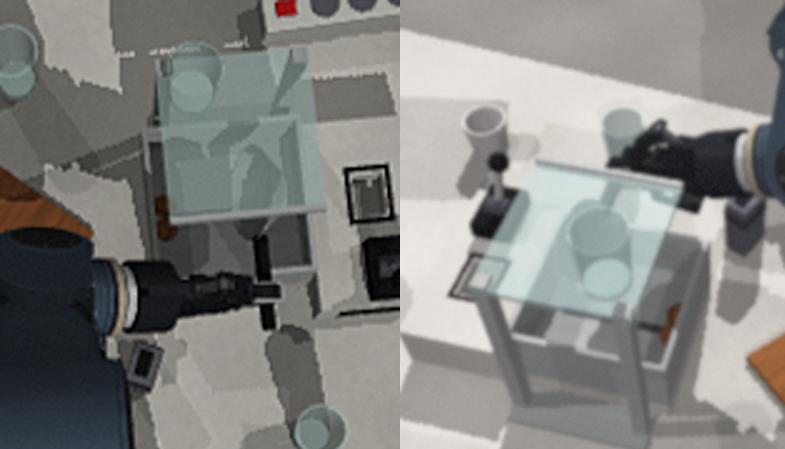

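Both walnuts lie in the hopper by its left wall, at (165,205) and (165,232) in the crop. Next I level the pan and back out.

{"api": "step_arm", "payload": {"motion": "0 0 0 0 0.12 0.0111 0; 0 0 0 0 0.12 0.0111 0; 0 0 0 0 0.12 0.0111 0; 0 0 0 0 0.12 0.0111 0; 0 0 0 0 0.12 0.0111 0; 0 0 0 0 0.12 0.0111 0; 0 0 0 0 0.12 0.0111 0; 0 0 0 0 0.12 0.0111 0; 0 0 0 0 0.12 0.0111 0; 0 0 0 0 0.12 0.0111 0"}}

```text
t: 10.7
position: [0.5015, -0.1477, 0.1532]
ee_rot: [0.01, 0.999, 0.045, 0.003]
contact_force: [-0.6, 0.3, -3.4]
width: 0.013
```

{"api": "step_arm", "payload": {"motion": "0 0 0 0 0.02 0.0018 0; 0 0 0 0 0 0 0; 0 0 0 0 0 0 0"}}

```text
t: 10.95
position: [0.5002, -0.1477, 0.1512]
ee_rot: [0.004, 0.999, 0.045, -0.0]
contact_force: [0.4, -0.3, -2.4]
width: 0.0129
```

```bash
python3 look.py j8
```

```text
[-0.3725  0.425   1.8152 -0.0104  0.8989  1.1157] [ 0.5002 -0.1477  0.1512] [ 0.0042  0.999   0.0445 -0.0005] [ 0.3744 -0.3199 -2.4475]
arm maxx [[ 0.7278 -0.0365  0.2362]
 [ 0.5733 -0.6312  0.3237]
 [ 0.5678 -0.6225  0.3263]
 [ 0.5639 -0.6311  0.3229]
 [ 0.5609 -0.6298  0.3249]]
```

View pics/j8.png

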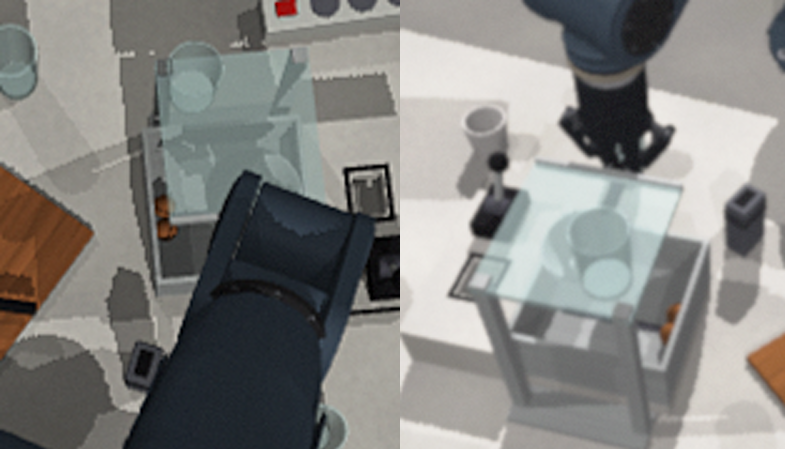

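{"api": "step_arm", "payload": {"motion": "0 -0.008 -0.001 0 0.008 0 0; 0 -0.02 -0.0025 0 0 0 0; 0 -0.03 -0.003 0 0 0 0; 0 -0.03 -0.003 0 0 0 0; 0 -0.03 -0.003 0 0 0 0; 0 -0.03 -0.003 0 0 0 0; 0 -0.03 -0.003 0 0 0 0; 0 0 0.02 0 0 0 0.1; 0 0 0.02 0 0 0 0.1; 0 0 0.02 0 0 0 0.1"}}

```text
t: 11.88
position: [0.3215, -0.1051, 0.1511]
ee_rot: [-0.001, 0.981, 0.196, -0.0]
contact_force: [0.8, -0.3, -2.3]
width: 0.0129
```

{"api": "step_arm", "payload": {"motion": "0 0 0.025 0 0 0 0.1; 0 0 0.025 0 0 0 0.1; 0 0 0.025 0 0 0 0.1; 0 0 0.025 0 0 0 0.1; 0 0 0.025 0 0 0 0.1; 0 0 0.025 0 0 0 0.1; 0 0 0.025 0 0 0 0.1; 0 0.02 0.025 0 0 0 0.1; 0 0.02 0.02 0 0 0 0.1; 0 0.02 0 0 0 0 0.1"}}

```text
t: 12.72
position: [0.3827, 0.117, 0.1512]
ee_rot: [-0.001, 0.765, 0.644, -0.001]
contact_force: [-0.0, -0.1, -0.2]
width: 0.0124
```

{"api": "step_arm", "payload": {"motion": "0 0.03 0 0 0 0 0.1; 0 0.035 0 0 0 0 0; 0 0.035 0 0 0 0 0; 0 0.035 0 0 0 0 0; 0 0.035 0 0 0 0 0; 0 0.03 0 0 0 0 0; 0 0.02 0 0 0 0 0; 0 0.01 0 0 0 0 0; 0 0 0 0 0 0 0; 0 0 0 0 0 0 0"}}

```text
t: 13.55
position: [0.6118, 0.1144, 0.1506]
ee_rot: [-0.001, 0.735, 0.678, -0.002]
contact_force: [-0.3, 0.1, -2.2]
width: 0.0129
```

Run:
```python
from meas import *
np.set_printoptions(precision=4,suppress=True)
t=cam('top','t9')
for c in [(203,177),(172,205)]: print(bowl(t,*c,r=26))
```

```text
(array([0.5229, 0.2483, 0.05  ]), np.float64(0.0018482060010643966), 15)
(array([0.4423, 0.3391, 0.0516]), np.float64(0.00043351393284878775), 30)
```

View pics/t9.png

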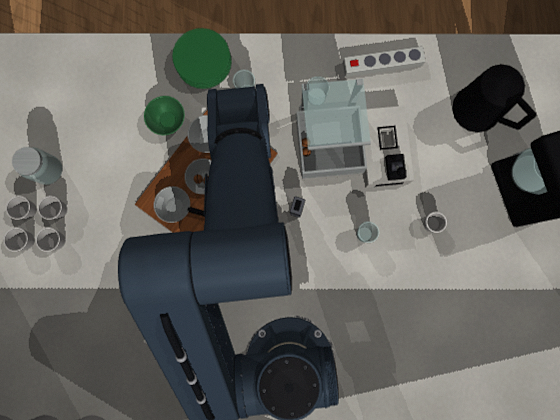

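{"api": "step_arm", "payload": {"motion": "0 0.012 -0.011 -0.01 0 0 0.02; 0 0.012 -0.011 -0.015 0 0 0; 0 0 0 -0.02 0 0 0; 0 0 0 -0.02 0 0 0; 0 0 0 -0.015 0 0 0; 0 0 0 -0.01 0 0 0; 0 0 0 0 0 0 0"}}

```text
t: 14.18
position: [0.6348, 0.0923, 0.0592]
ee_rot: [-0.002, 0.728, 0.685, -0.003]
contact_force: [0.6, 0.0, -2.1]
width: 0.0126
```

Run:
```python
from meas import *
cam('scene','s10');cam('wrist','w10')
```

```text
(no output)
```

View pics/s10.png

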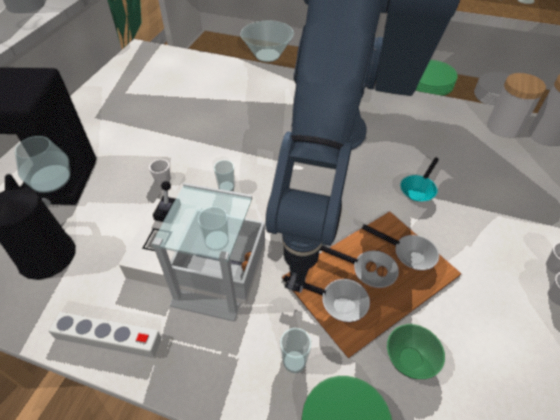

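View pics/w10.png

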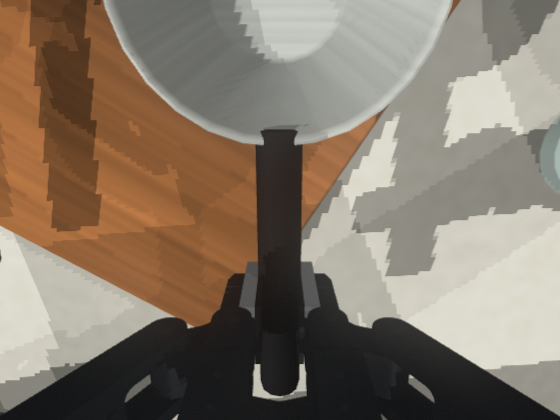

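{"api": "step_arm", "payload": {"motion": "0 0 0 -0.008 0 0 0; 0 0 0 -0.007 0 0 0; 0 0 0 -0.004 0 0 0; 0 0 0 -0.002 0 0 0; 0 0 0 0 0 0 0; 0 0 0 0 0 0 0"}}

```text
t: 14.78
position: [0.6366, 0.0922, 0.0401]
ee_rot: [-0.001, 0.728, 0.685, -0.001]
contact_force: [-0.2, 0.0, -2.0]
width: 0.0127
```

{"api": "step_arm", "payload": {"motion": "0 0 0 -0.002 0 0 0; 0 0 0 -0.002 0 0 0; 0 0 0 0 0 0 0; 0 0 0 0 0 0 0"}}

```text
t: 15.12
position: [0.6369, 0.092, 0.0365]
ee_rot: [-0.001, 0.728, 0.685, -0.001]
contact_force: [-1.2, -1.7, 3.4]
width: 0.0129
```

{"api": "step_arm", "payload": {"motion": "0.03 0 0 0 0 0 0; 0.05 0 0 0 0 0 0; 0.05 0 0 0 0 0 0; 0.05 0 0 0 0 0 0; 0.05 0 0 0.02 0 0 0; 0.05 0 0 0.03 0 0 0; 0.05 0 0 0.04 0 0 0; 0.05 -0.02 0 0.04 0 0 0; 0.05 -0.03 0 0.02 0 0 0; 0.05 -0.04 0 0 0 0 0"}}

```text
t: 15.95
position: [0.55, 0.0923, 0.1878]
ee_rot: [0.002, 0.728, 0.685, 0.002]
contact_force: [1.8, 0.9, -0.9]
width: 0.0502
```

{"api": "step_arm", "payload": {"motion": "0.05 -0.03 -0.01 0 0 0 0; 0.05 0 0 0 0 0 0; 0.05 0 0 0 0 0 0"}}

```text
t: 16.2
position: [0.5171, 0.0821, 0.1838]
ee_rot: [-0.001, 0.728, 0.685, -0.001]
contact_force: [-0.1, 0.6, 0.5]
width: 0.05
```

Run:
```python
from meas import *
cam('scene','s11');cam('wrist','w11');cam('top','t11')
```

```text
(no output)
```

View pics/s11.png

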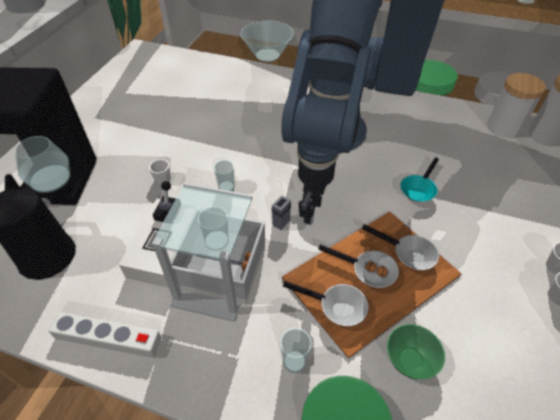

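View pics/w11.png

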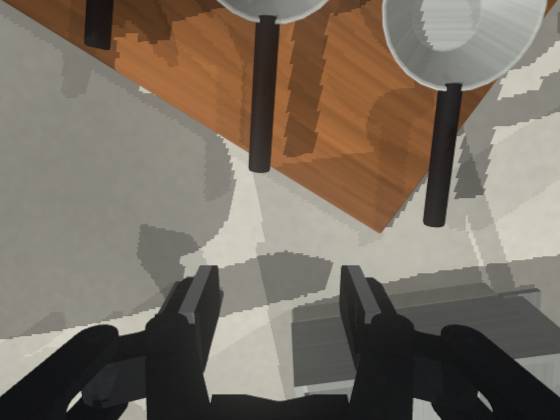

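Pan 1 stands upright and empty. Pan 2's handle runs from (260,170) to (267,20), and pan 1's now runs (435,222) to (450,88), a slightly different yaw.

Run:
```python
from meas import *
np.set_printoptions(precision=4,suppress=True)
d=cam('wrist')
for b in [(240,290,24,200),(415,470,90,240)]:
  e,ax,a,L,st=whandle(d,*b,60)
  print(e,a,L,'grip',e+ax*.038,'bowl',e+ax*.150,st)
s=get_state();print(s['position'],s['ee_rot'])
```

```text
[0.5048 0.1035] 83.0962053060019 0.09930102696617718 grip [0.5094 0.1412] bowl [0.5229 0.2524] [ 248   24   30  149 3000]
[0.6346 0.0535] 86.77759901469479 0.09959035600003394 grip [0.6368 0.0914] bowl [0.6431 0.2032] [ 423   90   38  137 3066]
[0.5188 0.0823 0.1832] [-0.0008  0.7283  0.6853 -0.0009]
```

{"api": "step_arm", "payload": {"motion": "0.05 -0.004 0.03 0 0 0 -0.065; 0.05 -0.0045 0.029 0 0 0 0; 0.05 0 0 -0.03 0 0 0; 0.05 0 0 -0.03 0 0 0; 0.05 0 0 -0.03 0 0 0; 0.05 0 0 -0.025 0 0 0; 0.05 0 0 -0.02 0 0 0; 0.05 0 0 -0.0115 0 0 0; 0.05 0 0 0 0 0 0; 0.05 0 0 0 0 0 0"}}

```text
t: 17.23
position: [0.5098, 0.1412, 0.0368]
ee_rot: [-0.001, 0.75, 0.661, -0.001]
contact_force: [0.7, 0.1, -0.2]
width: 0.0502
```

{"api": "step_arm", "payload": {"motion": "0.0 0 0 0 0 0 0; 0 0 0 0 0 0 0; 0 0 0 0 0 0 0; 0 0 0 0 0 0 0; 0 0 0 0 0 0 0; 0 0 0 0 0 0 0", "force": 100}}

```text
t: 17.73
position: [0.5099, 0.1411, 0.0373]
ee_rot: [-0.001, 0.75, 0.661, -0.001]
contact_force: [0.7, -2.0, 2.6]
width: 0.0131
```

{"api": "step_arm", "payload": {"motion": "0 0 0 0.01 0 0 0; 0 0 0 0.01 0 0 0; 0 0 0 0.015 0 0 0; 0 0 0 0.02 0 0 0; 0 0 0 0.02 0 0 0; 0 0 0 0.02 0 0 0; 0 0 0 0.015 0 0 0; 0 0 0 0 0 0 0; 0 0 0 0 0 0 0"}}

```text
t: 18.48
position: [0.5094, 0.1412, 0.1475]
ee_rot: [-0.001, 0.75, 0.661, -0.001]
contact_force: [0.3, 1.0, -3.0]
width: 0.0129
```

Run:
```python
from meas import *
np.set_printoptions(precision=4,suppress=True)
cam('scene','s12');cam('wrist','w12')
s=get_state();print(s['position'],s['ee_rot'])
```

```text
[0.5087 0.1411 0.146 ] [-0.0014  0.7501  0.6613 -0.0017]
```

View pics/s12.png

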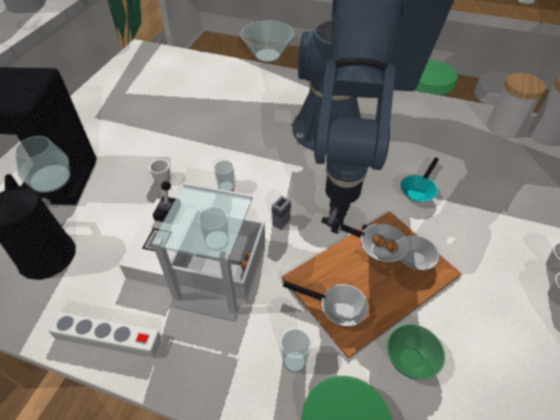

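View pics/w12.png

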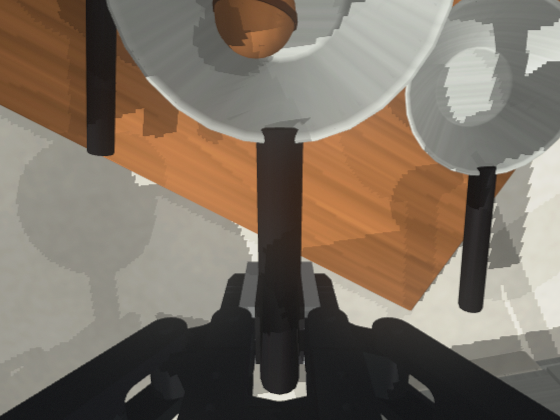

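{"api": "step_arm", "payload": {"motion": "0 -0.008 0 0.003 0 0 0; 0 -0.018 -0.005 0 0 0 0; 0 -0.025 -0.01 0 0 0 -0.03; 0 -0.025 -0.015 0 0 0 -0.06; 0 -0.025 -0.02 0 0 0 -0.08; 0 -0.025 -0.02 0 0 0 -0.09; 0 -0.025 -0.02 0 0 0 -0.09; 0 -0.02 -0.02 0 0 0 -0.09; 0 -0.012 -0.02 0 0 0 -0.09; 0 -0.005 -0.02 0 0 0 -0.09"}}

```text
t: 19.42
position: [0.3185, -0.0091, 0.1492]
ee_rot: [-0.002, 0.917, 0.399, -0.002]
contact_force: [0.1, -0.1, -2.9]
width: 0.0126
```

{"api": "step_arm", "payload": {"motion": "0 0 -0.02 0 0 0 -0.09; 0 0 -0.02 0 0 0 -0.09; 0 0 -0.02 0 0 0 -0.09; 0 0 -0.02 0 0 0 -0.09; 0 0 -0.02 0 0 0 -0.09; 0 0 -0.02 0 0 0 -0.09; 0 0 -0.02 0 0 0 -0.09; 0 0 -0.013 0 0 0 -0.08; 0 0 -0.005 0 0 0 -0.025; 0 0 0 0 0 0 0"}}

```text
t: 20.25
position: [0.3209, -0.167, 0.1495]
ee_rot: [-0.002, 0.999, 0.044, -0.001]
contact_force: [-0.0, -0.1, -2.3]
width: 0.0127
```

{"api": "step_arm", "payload": {"motion": "0 0 0 0 0 0 0; 0 0 0 0 0 0 0"}}

```text
t: 20.42
position: [0.3211, -0.1659, 0.1496]
ee_rot: [-0.002, 0.999, 0.046, -0.001]
contact_force: [-0.9, -0.0, -2.0]
width: 0.0126
```

Run:
```python
from meas import *
np.set_printoptions(precision=4,suppress=True)
t=cam('top','t13');w=cam('wrist')
W=pts(w)
for v in range(130,200,20): print(v,W[v,280])
s=get_state();print(s['position'],s['ee_rot'],2*np.arctan2(s['ee_rot'][2],s['ee_rot'][1]))
```

```text
130 [ 0.3855 -0.1603  0.1512]
150 [ 0.3795 -0.1608  0.1541]
170 [ 0.373  -0.1615  0.1539]
190 [ 0.3666 -0.1621  0.1551]
[ 0.3213 -0.1661  0.1497] [-0.0016  0.9989  0.0461 -0.0004] 0.09215965490951171
```

View pics/t13.png

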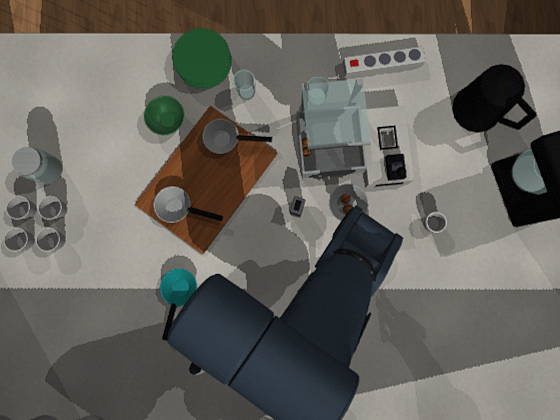

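{"api": "step_arm", "payload": {"motion": "0 0.006 0.001 0.002 0 0 0; 0 0.014 0.001 0 0 0 0; 0 0.02 0.002 0 0 0 0; 0 0.02 0.002 0 0 0 0; 0 0.02 0.002 0 0 0 0; 0 0.02 0.002 0 0 0 0; 0 0.02 0.002 0 0 0 0; 0 0.02 0.002 0 0 0 0; 0 0.02 0.002 0 0 0 0; 0 0.013 0.002 0 0 0 0"}}

```text
t: 21.35
position: [0.4965, -0.148, 0.1519]
ee_rot: [-0.001, 0.999, 0.046, 0.0]
contact_force: [-0.8, 0.2, -2.4]
width: 0.0128
```

{"api": "step_arm", "payload": {"motion": "0 0.006 0.001 0 0 0 0; 0 0 0 0 0 0 0; 0 0 0 0 -0.06 -0.0055 0; 0 0 0 0 -0.1 -0.0092 0; 0 0 0 0 -0.1 -0.0092 0; 0 0 0 0 -0.1 -0.0092 0; 0 0 0 0 -0.1 -0.0092 0; 0 0 0 0 0 0 0"}}

```text
t: 22.02
position: [0.4992, -0.1465, 0.1512]
ee_rot: [0.23, 0.972, 0.045, 0.01]
contact_force: [-0.6, 0.3, -3.1]
width: 0.0127
```

{"api": "step_arm", "payload": {"motion": "0 0 0 0 -0.1 -0.0092 0; 0 0 0 0 -0.1 -0.0092 0; 0 0 0 0 -0.1 -0.0092 0; 0 0 0 0 -0.1 -0.0092 0; 0 0 0 0 0 0 0; 0 0 0 0 0 0 0"}}

```text
t: 22.52
position: [0.4997, -0.1475, 0.1509]
ee_rot: [0.414, 0.909, 0.042, 0.017]
contact_force: [0.4, 0.1, -3.0]
width: 0.013
```

{"api": "step_arm", "payload": {"motion": "0 0 0 0 -0.09 -0.0083 0; 0 0 0 0 -0.09 -0.0083 0; 0 0 0 0 -0.09 -0.0083 0; 0 0 0 0 -0.09 -0.0083 0; 0 0 0 0 0 0 0; 0 0 0 0 0 0 0; 0 0 0 0 0 0 0"}}

```text
t: 23.1
position: [0.5004, -0.1485, 0.1521]
ee_rot: [0.571, 0.82, 0.036, 0.026]
contact_force: [0.4, -0.5, -1.4]
width: 0.0131
```

```bash
python3 look.py j14
```

```text
[ 0.076   0.6753  1.9518 -1.402   1.2586  2.5994] [ 0.5004 -0.1485  0.1521] [0.5712 0.8196 0.0359 0.0257] [ 0.3964 -0.4971 -1.4192]
arm maxx [[ 0.7281 -0.0417  0.2353]
 [ 0.5774 -0.6227  0.3177]
 [ 0.5695 -0.6234  0.32  ]
 [ 0.565  -0.6053  0.3276]
 [ 0.5616 -0.5936  0.322 ]]
```

View pics/j14.png

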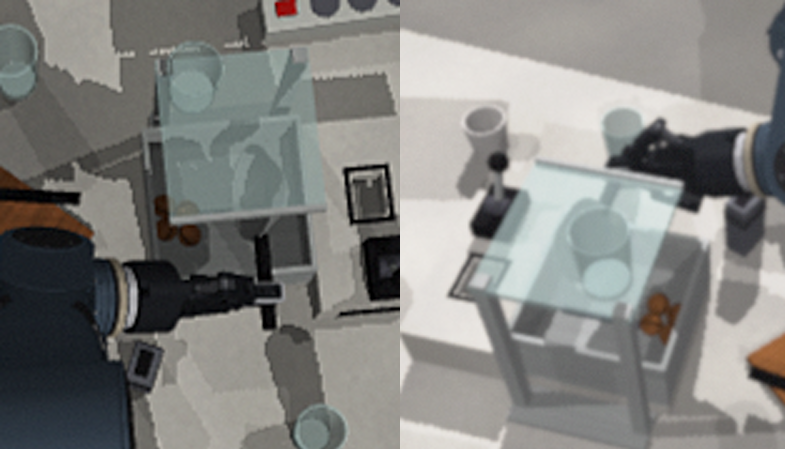

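All four walnuts are in the hopper, clustered around (175,220) in the crop. I'll level the pan and take it back.

{"api": "step_arm", "payload": {"motion": "0 0 0 0 0.12 0.0111 0; 0 0 0 0 0.12 0.0111 0; 0 0 0 0 0.12 0.0111 0; 0 0 0 0 0.12 0.0111 0; 0 0 0 0 0.12 0.0111 0; 0 0 0 0 0.12 0.0111 0; 0 0 0 0 0.12 0.0111 0; 0 0 0 0 0.12 0.0111 0; 0 0 0 0 0.12 0.0111 0; 0 0 0 0 0.12 0.0111 0"}}

```text
t: 24.03
position: [0.5013, -0.1482, 0.1539]
ee_rot: [0.008, 0.999, 0.046, 0.003]
contact_force: [-1.3, 0.2, -3.1]
width: 0.0124
```

{"api": "step_arm", "payload": {"motion": "0 0 0 0 0.025 0.0018 0; 0 0 0 0 0 0 0; 0 -0.008 -0.001 0 0 0 0; 0 -0.02 -0.002 0 0 0 0; 0 -0.03 -0.003 0 0 0 0; 0 -0.03 -0.003 0 0 0 0; 0 -0.03 -0.003 0 0 0 0; 0 -0.03 -0.003 0 0 0 0; 0 -0.03 -0.003 0 0 0 0; 0 0 0.01 0 0 0 0.05"}}

```text
t: 24.87
position: [0.3178, -0.1555, 0.1515]
ee_rot: [-0.001, 0.998, 0.069, -0.002]
contact_force: [1.3, -1.4, -2.4]
width: 0.0127
```

{"api": "step_arm", "payload": {"motion": "0 0 0.025 0 0 0 0.1; 0 0 0.03 0 0 0 0.1; 0 0 0.03 0 0 0 0.1; 0 0 0.03 0 0 0 0.1; 0 0 0.03 0 0 0 0.1; 0 0 0.03 0 0 0 0.1; 0 0 0.03 0 0 0 0.1; 0 0.01 0.03 0 0 0 0.1; 0 0.02 0.03 0 0 0 0.1; 0 0.02 0.03 0 0 0 0.1"}}

```text
t: 25.7
position: [0.3717, 0.141, 0.1521]
ee_rot: [-0.0, 0.84, 0.543, -0.001]
contact_force: [0.2, -1.7, -0.7]
width: 0.0126
```

{"api": "step_arm", "payload": {"motion": "0 0.03 0 0 0 0 0.1; 0 0.03 0 0 0 0 0.1; 0 0.03 0 0 0 0 0.1; 0 0.02 0 0 0 0 0; 0 0.015 0 0 0 0 0; 0 0 0 0 0 0 0; 0 0 0 0 0 0 0"}}

```text
t: 26.28
position: [0.4967, 0.1392, 0.1517]
ee_rot: [-0.0, 0.751, 0.66, -0.001]
contact_force: [-0.4, -1.0, -2.5]
width: 0.0129
```

Run:
```python
from meas import *
np.set_printoptions(precision=4,suppress=True)
cam('scene','s15');t=cam('top','t15')
s=get_state();print(s['position'],s['ee_rot'],np.degrees(2*np.arctan2(s['ee_rot'][2],s['ee_rot'][1])))
```

```text
[0.4961 0.1392 0.1517] [-0.0008  0.7514  0.6598 -0.0016] 82.56755833933457
```

View pics/s15.png

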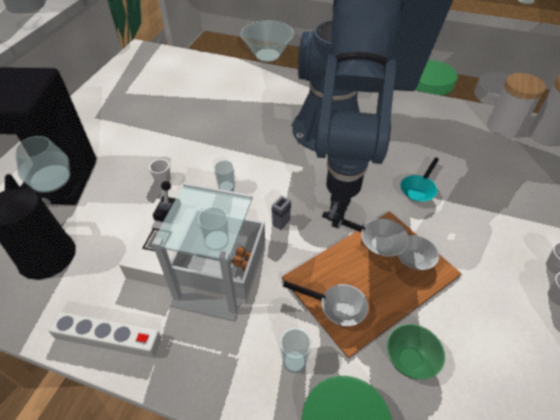

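View pics/t15.png

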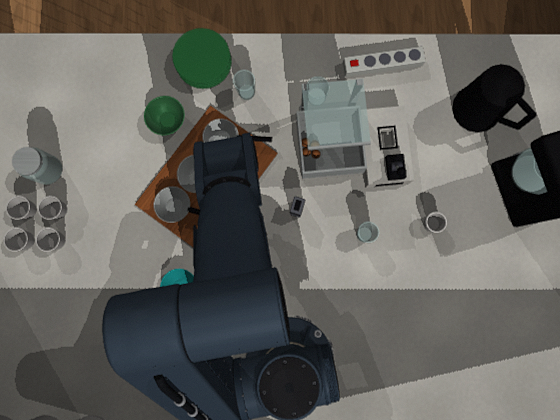

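{"api": "step_arm", "payload": {"motion": "0 0.007 0.001 -0.01 0 0 0; 0 0.007 0.001 -0.02 0 0 0; 0 0 0 -0.025 0 0 0; 0 0 0 -0.02 0 0 0; 0 0 0 -0.015 0 0 0; 0 0 0 -0.01 0 0 0; 0 0 0 -0.006 0 0 0; 0 0 0 -0.003 0 0 0; 0 0 0 0 0 0 0; 0 0 0 0 0 0 0"}}

```text
t: 27.22
position: [0.5116, 0.1413, 0.0435]
ee_rot: [-0.001, 0.752, 0.66, -0.001]
contact_force: [0.4, -0.4, -2.5]
width: 0.0127
```

{"api": "step_arm", "payload": {"motion": "0 0 0 -0.002 0 0 0; 0 0 0 -0.002 0 0 0; 0 0 0 -0.0015 0 0 0; 0 0 0 0 0 0 0; 0 0 0 0 0 0 0"}}

```text
t: 27.63
position: [0.5117, 0.1411, 0.0375]
ee_rot: [-0.001, 0.752, 0.659, -0.001]
contact_force: [-0.2, -2.2, 1.3]
width: 0.0132
```

{"api": "step_arm", "payload": {"motion": "0.03 0 0 0 0 0 0; 0.05 0 0 0 0 0 0; 0.05 0 0 0 0 0 0; 0.05 0 0 0 0 0 0; 0.05 0 0 0.02 0 0 0; 0.05 0 0 0.03 0 0 0; 0.05 0 0 0.04 0 0 0; 0.05 0 0 0.04 0 0 0; 0.05 -0.03 -0.03 0.03 0 0 0; 0.05 -0.03 -0.04 0.02 0 0 0"}}

```text
t: 28.47
position: [0.4645, 0.0867, 0.2095]
ee_rot: [0.0, 0.751, 0.66, 0.0]
contact_force: [0.4, -1.1, 0.1]
width: 0.0502
```

{"api": "step_arm", "payload": {"motion": "0.08 -0.03 -0.04 0.01 0 0 0; 0.08 0 -0.04 0 0 0 0; 0.08 0 -0.04 0 0 0 0; 0.08 0 0 0 0 0 0; 0.08 0 0 0 0 0 0"}}

```text
t: 28.88
position: [0.4394, -0.0281, 0.2151]
ee_rot: [-0.001, 0.753, 0.658, -0.001]
contact_force: [0.4, 0.6, 0.8]
width: 0.0799
```

Run:
```python
from meas import *
np.set_printoptions(precision=4,suppress=True)
cam('scene','s16');t=cam('top','t16');w=cam('wrist','w16')
s=get_state();print(s['position'],s['ee_rot'],s['joints'])
cv2.imwrite('pics/c16.png',cv2.resize(t['frame'][95:255,130:310,::-1],None,fx=3.7,fy=3.7,interpolation=cv2.INTER_CUBIC))
W=pts(w)
m=(W[...,2]>.075)&(W[...,2]<.095)&(W[...,0]<.48)&(W[...,0]>.38)&(abs(W[...,1]+.02)<.05)
r=cv2.minAreaRect((W[m][:,:2]*1000).astype(np.float32));print(m.sum(),r,np.nanmedian(W[m][:,2]))
W=pts(t)
m=(W[...,2]>.075)&(W[...,2]<.095)&(W[...,0]<.48)&(W[...,0]>.38)&(abs(W[...,1]+.02)<.05)
r=cv2.minAreaRect((W[m][:,:2]*1000).astype(np.float32));print(m.sum(),r,np.nanmedian(W[m][:,2]))
```

```text
[ 0.4395 -0.0257  0.2148] [-0.0011  0.7514  0.6598 -0.0014] [-0.1638  0.1957  1.9551 -0.0009  0.9942 -0.0337]
2895 ((435.2674255371094, -19.867820739746094), (32.32878875732422, 46.12105178833008), 73.34835052490234) 0.08452635968296934
0 ((0.0, 0.0), (0.0, 0.0), 0.0) nan
  return np.nanmean(a, axis, out=out, keepdims=keepdims)
```

View pics/w16.png

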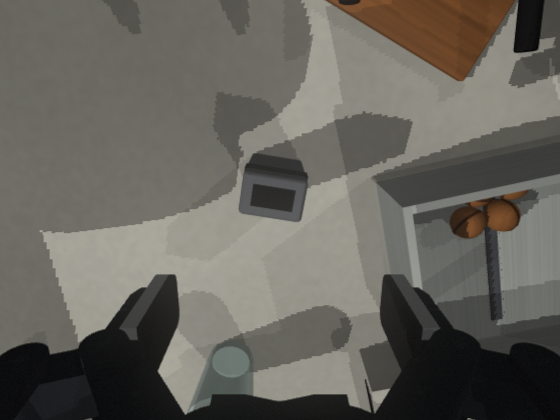

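View pics/s16.png

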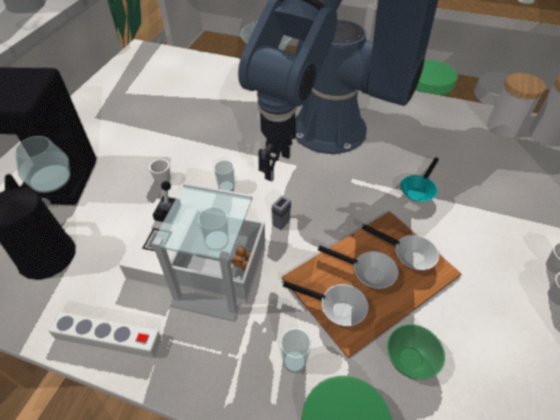

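All three pans are upright and empty, and the four walnuts are in the hopper. In the wrist view the battery top is at (273,195), which puts it at (0.435,-0.020) with its x axis at -16.6°. Next is the battery.

{"api": "step_arm", "payload": {"motion": "0.08 -0.004 0.006 0 0 0 -0.1; 0.08 0 0 0 0 0 -0.124; 0.08 0 0 0 0 0 -0.124; 0.08 0 0 0 0 0 -0.124; 0.08 0 0 0 0 0 -0.124; 0.08 0 0 0 0 0 -0.124; 0.08 0 0 0 0 0 -0.124; 0.08 0 0 0 0 0 -0.124; 0.08 0 0 0 0 0 -0.124; 0.08 0 0 0 0 0 -0.124"}}

```text
t: 29.87
position: [0.4355, -0.0192, 0.2148]
ee_rot: [-0.002, 0.994, 0.11, -0.001]
contact_force: [0.7, -0.3, 0.3]
width: 0.08
```

{"api": "step_arm", "payload": {"motion": "0.08 0 0 0 0 0 -0.124; 0.08 0 0 0 0 0 -0.124; 0.08 0 0 0 0 0 -0.124; 0.08 0 0 0 0 0 -0.124; 0.08 0 0 0 0 0 -0.02; 0.08 0 0 0 0 0 0; 0.08 0 0 0 0 0 0; 0.08 0 0 0 0 0 0"}}

```text
t: 30.53
position: [0.4355, -0.0202, 0.2149]
ee_rot: [-0.002, 0.99, -0.144, -0.0]
contact_force: [0.1, 0.4, -0.4]
width: 0.0802
```

```bash
cat > batt.py <<'E'
from meas import *
import sys
np.set_printoptions(precision=4,suppress=True)
w=cam('wrist',sys.argv[1])
s=get_state();print(s['position'],np.degrees(2*np.arctan2(s['ee_rot'][2],s['ee_rot'][1])),s['ee_rot'],s['joints'])
W=pts(w)
m=(W[...,2]>.079)&(W[...,2]<.095)&(W[...,0]<.48)&(W[...,0]>.38)&(abs(W[...,1]+.02)<.05)
r=cv2.minAreaRect((W[m][:,:2]*1000).astype(np.float32));print(m.sum(),r,np.nanmedian(W[m][:,2]))
E
python3 batt.py w17
```

```text
[ 0.4355 -0.0203  0.2149] -16.55820869749747 [-0.0016  0.9896 -0.144  -0.0003] [-0.1553  0.1864  1.9667  0.0038  0.9891  1.7024]
2752 ((434.970458984375, -20.504064559936523), (31.956260681152344, 46.41947937011719), 73.73966217041016) 0.0846743203219126
```

View pics/w17.png

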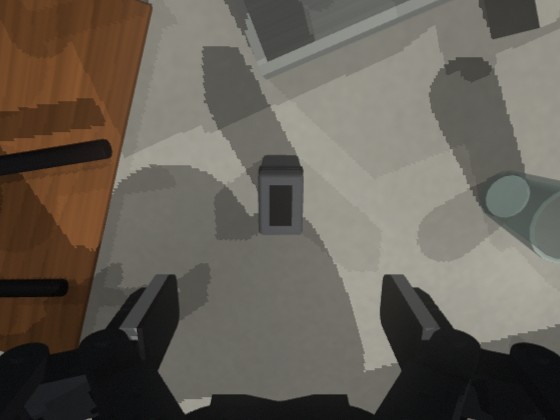

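{"api": "step_arm", "payload": {"motion": "0.08 0 0 -0.03 0 0 0; 0.08 0 0 -0.03 0 0 0; 0.08 0 0 -0.03 0 0 0; 0.08 0 0 -0.025 0 0 0; 0.08 0 0 -0.02 0 0 0; 0.08 0 0 -0.015 0 0 0; 0.08 0 0 0 0 0 0; 0.05 0 0 0 0 0 0; 0.035 0 0 0 0 0 0; 0.0 0 0 0 0 0 0", "force": 60}}

```text
t: 31.42
position: [0.4362, -0.0206, 0.066]
ee_rot: [-0.002, 0.989, -0.145, 0.001]
contact_force: [-0.2, 0.2, 0.1]
width: 0.0452
```

{"api": "step_arm", "payload": {"motion": "0 0 0 0 0 0 0; 0 0 0 0 0 0 0; 0 0 0 0 0 0 0; 0 0 0 0 0 0 0"}}

```text
t: 31.75
position: [0.4361, -0.0207, 0.066]
ee_rot: [-0.002, 0.989, -0.145, 0.001]
contact_force: [-1.4, 0.4, 8.2]
width: 0.0314
```

{"api": "step_arm", "payload": {"motion": "0 0 0 0.015 0 0 0; 0 0 0 0.03 0 0 0; 0 0 0 0.03 0 0 0; 0 0 0 0.02 0 0 0; 0 0 0 0 0 0 0; 0 0 0 0 0 0 0"}}

```text
t: 32.25
position: [0.4357, -0.0206, 0.1605]
ee_rot: [-0.002, 0.989, -0.145, 0.001]
contact_force: [-0.2, 0.4, -3.4]
width: 0.0313
```

```bash
python3 batt.py w18
```

```text
[ 0.4351 -0.0205  0.1595] -16.71264848869737 [-0.0016  0.9894 -0.1453 -0.0002] [-0.1559  0.2743  2.0201  0.0043  0.8477  1.7038]
0 ((0.0, 0.0), (0.0, 0.0), 0.0) nan
  return np.nanmean(a, axis, out=out, keepdims=keepdims)
```

View pics/w18.png

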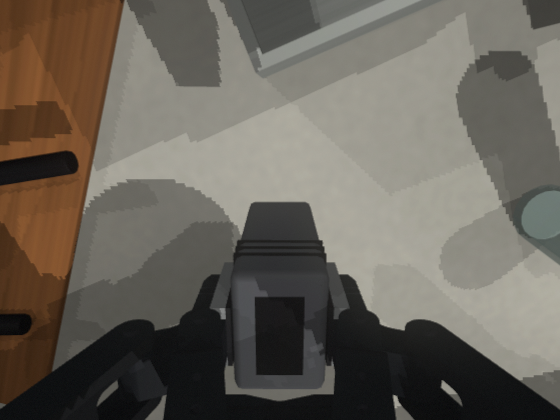

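{"api": "step_arm", "payload": {"motion": "0 0 -0.01 0.02 0 0 0.03; 0 0 -0.02 0.02 0 0 0.05; 0 0 -0.03 0.02 0 0 0.05; 0 0 -0.03 0.02 0 0 0.05; 0 0 -0.03 0.01 0 0 0.05; 0 0 -0.03 0 0 0 0.05; 0 0 -0.03 0 0 0 0.05; 0 0.02 -0.03 0 0 0 0.05; 0 0.02 -0.03 0 0 0 0.004; 0 0.02 -0.021 0 0 0 0"}}

```text
t: 33.13
position: [0.4955, -0.2838, 0.2477]
ee_rot: [-0.002, 0.999, 0.046, -0.002]
contact_force: [0.7, 0.1, -3.5]
width: 0.0314
```

{"api": "step_arm", "payload": {"motion": "0 0.01 0 0 0 0 0; 0 0 0 0 0 0 0; 0 0 0 0 0 0 0; 0 0 0 0 0 0 0"}}

```text
t: 33.47
position: [0.5047, -0.2806, 0.2488]
ee_rot: [-0.002, 0.999, 0.046, -0.001]
contact_force: [-0.1, 0.1, -2.7]
width: 0.0315
```

```bash
python3 batt.py w19 2>/dev/null
```

```text
[ 0.5048 -0.2807  0.2493] 5.322048753917091 [-0.002   0.9989  0.0464 -0.0011] [-0.5889  0.4015  1.5746  0.002   1.1696  0.8883]
0 ((0.0, 0.0), (0.0, 0.0), 0.0) nan
```

View pics/w19.png

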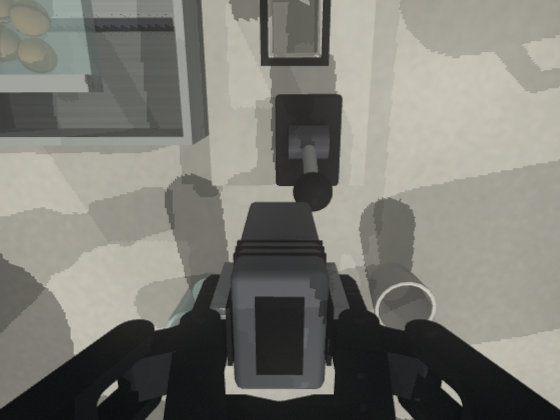

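{"api": "step_arm", "payload": {"motion": "0 0.02 0.001 0 0 0 0; 0 0.025 0.002 0 0 0 0; 0 0 0 0 0 0 0; 0 0 0 0 0 0 0; 0 0 0 0 0 0 0"}}

```text
t: 33.93
position: [0.5498, -0.2781, 0.2498]
ee_rot: [-0.002, 0.999, 0.046, -0.001]
contact_force: [-0.6, -0.5, -2.7]
width: 0.0311
```

```bash
python3 batt.py w20 2>/dev/null
python3 - <<'E'
from meas import *
np.set_printoptions(precision=4,suppress=True)
d=cam('wrist'); np.save('/tmp/w20',d,allow_pickle=True)
cv2.imwrite('pics/w20c.png',cv2.resize(d['frame'][0:130,200:400,::-1],None,fx=4,fy=4,interpolation=cv2.INTER_CUBIC))
E
```

```text
[ 0.5497 -0.2783  0.2499] 5.292918535714569 [-0.0016  0.9989  0.0462 -0.0008] [-0.5449  0.4709  1.467   0.002   1.2068  0.9329]
0 ((0.0, 0.0), (0.0, 0.0), 0.0) nan
```

View pics/w20c.png

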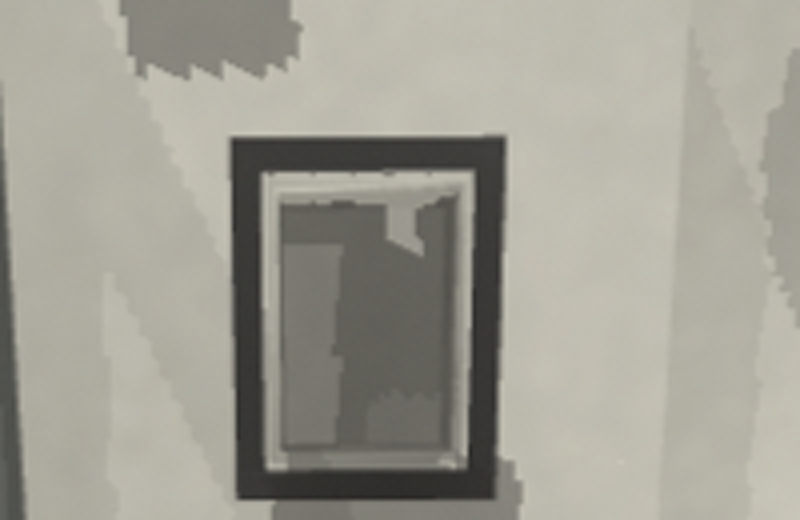

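Run:
```python
from meas import *
np.set_printoptions(precision=4,suppress=True)
d=np.load('/tmp/w20.npy',allow_pickle=True).item()
f=lambda a,b,z=.06:ray(d,200+(a+.5)/4-.5,(b+.5)/4-.5,z)[:2]
for C in ([(231,137),(505,135),(494,498),(238,498)],[(261,170),(475,170),(469,468),(266,468)]):
    P=np.array([f(*c) for c in C]); print(P.mean(0),[np.linalg.norm(P[i]-P[i-1]) for i in range(4)])
    x=(P[0]-P[3]+P[1]-P[2]); y=(P[0]-P[1]+P[3]-P[2]); print('yaw',np.degrees(np.arctan2(x[1],x[0])),np.degrees(np.arctan2(-y[0],y[1])))
W=pts(d)
print('deck z',np.nanmedian(W[60:90,340:360,2]))
m=(W[...,2]>.262)&(W[...,2]<.275);n,l,st,c=cv2.connectedComponentsWithStats(m.astype(np.uint8));
for i in range(1,n):
    if st[i,4]>500:
        q=W[l==i]; print(st[i],cv2.minAreaRect((q[:,:2]*1000).astype(np.float32)),np.median(q[:,2]))
cv2.imwrite('pics/w20b.png',cv2.resize(d['frame'][190:410,200:360,::-1],None,fx=2.7,fy=2.7))
s=get_state();print(s['position'])
```

```text
[ 0.6349 -0.2791] [np.float64(0.06757370186079867), np.float64(0.05238444301050602), np.float64(0.06787025742272135), np.float64(0.052401064780791005)]
yaw 5.557956444290258 5.5154436795854895
[ 0.6349 -0.2793] [np.float64(0.05578818882433875), np.float64(0.041170310503457985), np.float64(0.055754992391161114), np.float64(0.041310363394968075)]
yaw 5.795695071773314 5.32438950524619
deck z 0.05955152699021077
[  188   264   186   125 13501] ((549.2928466796875, -278.58349609375), (46.65559005737305, 58.591094970703125), 5.857417106628418) 0.26856881396523447
[ 0.5497 -0.2784  0.25  ]
```

View pics/w20b.png

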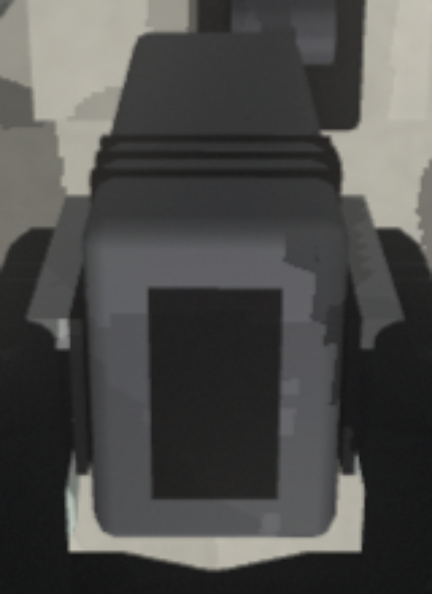

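Run:
```python
from meas import *
np.set_printoptions(precision=4,suppress=True)
d=np.load('/tmp/w20.npy',allow_pickle=True).item()
f=lambda a,b,z=.2687:ray(d,200+(a+.5)/2.7-.5,190+(b+.5)/2.7-.5,z)[:2]
for C in ([(149,289),(282,289),(278,498),(151,498)],[(86,238),(345,238),(335,534),(97,534)]):
    P=np.array([f(*c) for c in C]); print(P.mean(0),[np.linalg.norm(P[i]-P[i-1]) for i in range(4)])
    x=(P[0]-P[3]+P[1]-P[2]);print(np.degrees(np.arctan2(x[1],x[0])))
```

```text
[ 0.5486 -0.2785] [np.float64(0.03008189012133791), np.float64(0.01574324403599004), np.float64(0.030057583449199864), np.float64(0.016161182957126725)]
5.10358198475547
[ 0.5491 -0.2786] [np.float64(0.042449435947930665), np.float64(0.030144503287160947), np.float64(0.0423915047664851), np.float64(0.030682365350943475)]
5.432913597092136
```

{"api": "step_arm", "payload": {"motion": "0 0.02 -0.0007 0 0 0 0.003; 0 0.025 0 0 0 0 0; 0 0.025 0 0 0 0 0; 0 0.016 0 0 0 0 0; 0 0 0 -0.02 0 0 0; 0 0 0 -0.03 0 0 0; 0 0 0 -0.03 0 0 0; 0 0 0 -0.02 0 0 0; 0 0 0 -0.01 0 0 0; 0 0 0 0 0 0 0"}}

```text
t: 34.87
position: [0.6352, -0.279, 0.1377]
ee_rot: [-0.003, 0.999, 0.047, -0.002]
contact_force: [-1.0, -0.3, -2.5]
width: 0.0311
```

{"api": "step_arm", "payload": {"motion": "0 0 0 0 0 0 0; 0 0 0 0 0 0 0"}}

```text
t: 35.03
position: [0.6372, -0.2797, 0.142]
ee_rot: [-0.001, 0.999, 0.048, 0.001]
contact_force: [0.2, -0.2, -2.7]
width: 0.0314
```

```bash
python3 batt.py w21 2>/dev/null; python3 look.py j21
```

```text
[ 0.6372 -0.2797  0.142 ] 5.453762436594491 [-0.0008  0.9989  0.0476  0.0008] [-0.4813  0.7223  1.318   0.0024  1.1007  0.9933]
0 ((0.0, 0.0), (0.0, 0.0), 0.0) nan
[-0.4813  0.7223  1.318   0.0024  1.1007  0.9933] [ 0.6372 -0.2797  0.142 ] [-0.0008  0.9989  0.0476  0.0008] [ 0.3755  0.3557 -3.2867]
arm maxx [[ 0.7378 -0.1724  0.2384]
 [ 0.6849 -0.2394  0.4325]
 [ 0.6782 -0.2502  0.4322]
 [ 0.6733 -0.2477  0.433 ]
 [ 0.6695 -0.2338  0.4368]]
```

View pics/w21.png

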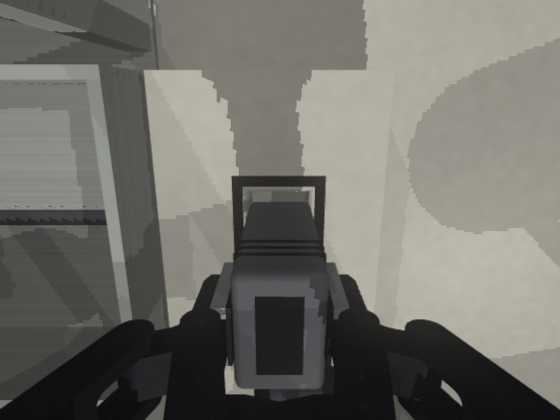

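View pics/j21.png

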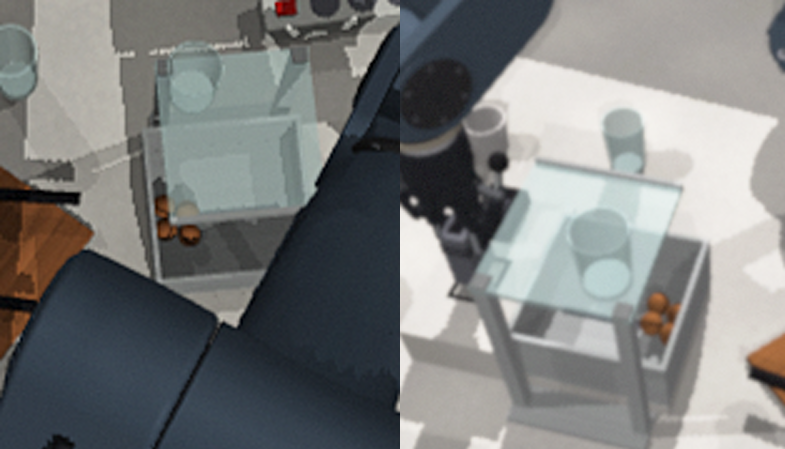

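{"api": "step_arm", "payload": {"motion": "0 -0.0012 0.0005 0 0 0 0; 0 0 0 -0.005 0 0 0; 0 0 0 -0.005 0 0 0; 0 0 0 -0.004 0 0 0; 0 0 0 -0.003 0 0 0; 0 0 0 -0.003 0 0 0; 0 0 0 0 0 0 0; 0 0 0 0 0 0 0"}}

```text
t: 35.85
position: [0.6353, -0.2787, 0.1197]
ee_rot: [-0.002, 0.999, 0.048, -0.001]
contact_force: [0.5, -0.2, -2.5]
width: 0.0313
```

{"api": "step_arm", "payload": {"motion": "0 0 0 -0.004 0 0 0; 0 0 0 -0.004 0 0 0; 0 0 0 -0.004 0 0 0; 0 0 0 -0.003 0 0 0; 0 0 0 0 0 0 0; 0 0 0 0 0 0 0"}}

```text
t: 36.35
position: [0.6352, -0.2787, 0.1046]
ee_rot: [-0.002, 0.999, 0.048, -0.001]
contact_force: [-0.5, -0.3, -2.9]
width: 0.031
```

{"api": "step_arm", "payload": {"motion": "0 0 0 -0.004 0 0 0; 0 0 0 -0.004 0 0 0; 0 0 0 -0.003 0 0 0; 0 0 0 -0.002 0 0 0; 0 0 0 0 0 0 0; 0 0 0 0 0 0 0"}}

```text
t: 36.85
position: [0.6353, -0.2787, 0.0918]
ee_rot: [-0.002, 0.999, 0.048, -0.001]
contact_force: [-1.2, 0.5, -2.9]
width: 0.0315
```

{"api": "step_arm", "payload": {"motion": "0 0 0 -0.001 0 0 0; 0 0 0 -0.001 0 0 0; 0 0 0 -0.001 0 0 0; 0 0 0 0 0 0 0; 0 0 0 0 0 0 0"}}

```text
t: 37.27
position: [0.6356, -0.2789, 0.0911]
ee_rot: [-0.001, 0.999, 0.048, -0.0]
contact_force: [-6.2, 3.5, 13.3]
width: 0.0314
```

{"api": "step_arm", "payload": {"motion": "0.04 0 0 0 0 0 0; 0.06 0 0 0 0 0 0; 0.06 0 0 0 0 0 0; 0.06 0 0 0 0 0 0; 0.06 0 0 0.02 0 0 0; 0.06 0 0 0.03 0 0 0; 0.06 0 0 0.04 0 0 0; 0.06 0 0 0.04 0 0 0; 0.06 -0.03 0 0.02 0 0 0; 0.06 -0.04 0 0 0 0 0"}}

```text
t: 38.1
position: [0.5676, -0.2794, 0.2439]
ee_rot: [0.001, 0.999, 0.048, 0.003]
contact_force: [1.5, -2.1, 0.6]
width: 0.06
```

{"api": "step_arm", "payload": {"motion": "0 -0.04 -0.005 0 0 0 0; 0 -0.03 -0.005 0 0 0 0; 0 0 0 0 0 0 0; 0 0 0 0 0 0 0; 0 0 0 0 0 0 0"}}

```text
t: 38.52
position: [0.4959, -0.2889, 0.2392]
ee_rot: [-0.001, 0.999, 0.047, -0.0]
contact_force: [0.1, -0.2, -0.1]
width: 0.0007
```

Run:
```python
from meas import *
np.set_printoptions(precision=4,suppress=True)
w=cam('wrist','w22');s=get_state();print(s['position'],s['joints'],s['width'])
W=pts(w)
m=(W[...,2]>.1)&(W[...,2]<.125)&(abs(W[...,0]-.635)<.04)&(abs(W[...,1]+.279)<.04)
print(m.sum(),cv2.minAreaRect((W[m][:,:2]*1000).astype(np.float32)),np.median(W[m][:,2]))
m=(W[...,2]>.125)&(W[...,2]<.165)&(W[...,0]<.58)&(abs(W[...,1]+.3)<.05)
print('knob',m.sum(),W[m].mean(0),W[m].max(0),W[m].min(0))
```

```text
[ 0.4962 -0.2888  0.239 ] [-0.609   0.4047  1.5967  0.0022  1.1422  0.8654] 2.8291068057218516e-05
1390 ((618.4580688476562, -280.5799255371094), (14.325528144836426, 31.63739776611328), 5.746201515197754) 0.10936452910288091
knob 1364 [ 0.5228 -0.2997  0.1446] [ 0.5339 -0.2877  0.1505] [ 0.5089 -0.3127  0.1345]
```

View pics/w22.png

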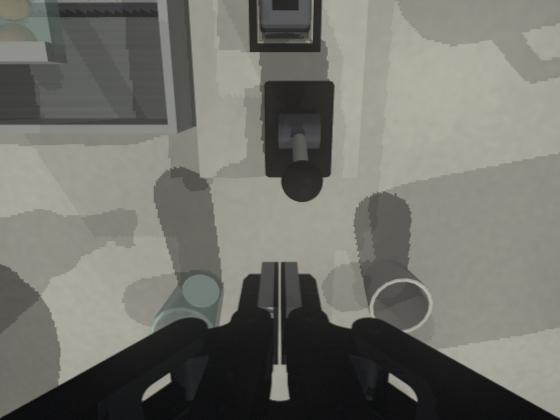

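{"api": "step_arm", "payload": {"motion": "0 -0.014 -0.006 0 0 0 0; 0 -0.013 -0.006 -0.01 0 0 0; 0 0 0 -0.025 0 0 0; 0 0 0 -0.025 0 0 0; 0 0 0 -0.02 0 0 0; 0 0 0 -0.017 0 0 0; 0 0 0 0 0 0 0; 0 0 0 0 0 0 0"}}

```text
t: 39.23
position: [0.4682, -0.3007, 0.1415]
ee_rot: [-0.002, 0.999, 0.048, -0.001]
contact_force: [-0.3, -0.1, 0.5]
width: 0.0002
```

{"api": "step_arm", "payload": {"motion": "0 0.012 0.001 0 0 0 0; 0 0.012 0.001 0 0 0 0; 0 0.01 0.001 0 0 0 0; 0 0.01 0.001 0 0 0 0; 0 0.01 0.001 0 0 0 0; 0 0.01 0.001 0 0 0 0; 0 0.008 0.001 0 0 0 0; 0 0 0 0 0 0 0"}}

```text
t: 39.9
position: [0.5418, -0.2935, 0.1419]
ee_rot: [-0.001, 0.999, 0.048, -0.0]
contact_force: [0.3, -0.2, 0.2]
width: 0.0001
```

{"api": "step_arm", "payload": {"motion": "0 0.003 0 0 0 0 0; 0 0.003 0 0 0 0 0; 0 0.002 0 0 0 0 0; 0 0 0 0 0 0 0; 0 0 0 0 0 0 0"}}

```text
t: 40.32
position: [0.5483, -0.2939, 0.142]
ee_rot: [-0.001, 0.999, 0.048, -0.0]
contact_force: [-0.3, 0.2, 0.8]
width: -0.0001
```

Run:
```python
from meas import *
np.set_printoptions(precision=4,suppress=True)
w=cam('wrist','w23');s=get_state();print(s['position'],s['contact_force'])
W=pts(w)
m=(W[...,2]>.125)&(W[...,2]<.17)&(W[...,0]<.6)&(W[...,0]>.55)&(abs(W[...,1]+.3)<.03)
print('knob',m.sum(),W[m].mean(0),W[m].max(0),W[m].min(0))
```

```text
[ 0.5483 -0.2939  0.1421] [0.2895 0.2528 0.0383]
knob 7644 [ 0.5667 -0.2941  0.1491] [ 0.5859 -0.2723  0.17  ] [ 0.55   -0.3209  0.1292]
```

View pics/w23.png

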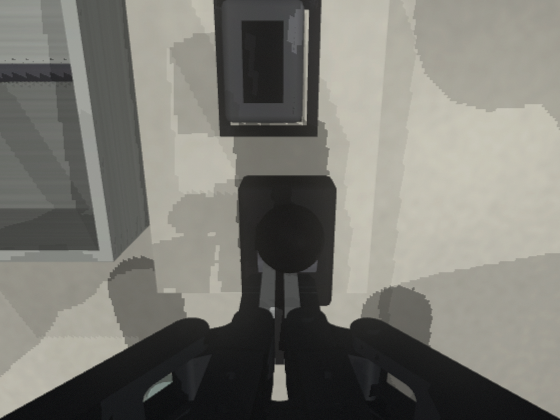

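{"api": "step_arm", "payload": {"motion": "0 0.002 0 0 0 0 0; 0 0.002 0 0 0 0 0; 0 0 0 0 0 0 0; 0 0 0 0 0 0 0"}}

```text
t: 40.7
position: [0.5511, -0.2938, 0.1418]
ee_rot: [-0.002, 0.999, 0.048, -0.002]
contact_force: [-8.8, 0.0, 2.8]
width: -0.0001
```

The force has risen to 9 N, so the lever is at its end stop. I'll back off and check the whole scene.

{"api": "step_arm", "payload": {"motion": "0 -0.02 0 0 0 0 0; 0 -0.03 0 0 0 0 0; 0 -0.03 0 0 0 0 0; 0 0 0 0.04 0 0 0; 0 0 0 0.04 0 0 0; 0 0 0 0.03 0 0 0; 0 -0.04 -0.03 0 0 0 0; 0 -0.04 -0.04 0 0 0 0; 0 -0.04 -0.04 0 0 0 0; 0 0 -0.04 0 0 0 0"}}

```text
t: 41.53
position: [0.3764, -0.4176, 0.2525]
ee_rot: [-0.002, 0.999, 0.047, -0.001]
contact_force: [0.4, 0.5, 0.7]
width: -0.0003
```

{"api": "step_arm", "payload": {"motion": "0 0 -0.04 0 0 0 0; 0 0 0 0 0 0 0; 0 0 0 0 0 0 0; 0 0 0 0 0 0 0"}}

```text
t: 41.87
position: [0.3801, -0.4572, 0.2517]
ee_rot: [-0.002, 0.999, 0.048, -0.001]
contact_force: [-0.1, 0.4, -0.0]
width: 0.0001
```

Run:
```python
from meas import *
np.set_printoptions(precision=4,suppress=True)
t=cam('top','t24');cam('scene','s24');s=get_state();print(s['position'])
cv2.imwrite('pics/c24.png',cv2.resize(t['frame'][70:260,130:440,::-1],None,fx=2.55,fy=2.55,interpolation=cv2.INTER_CUBIC))
W=pts(t)
m=(W[...,2]>.12)&(W[...,2]<.17)&(abs(W[...,0]-.55)<.06)&(abs(W[...,1]+.3)<.03)
print('knob',m.sum(),W[m].mean(0))
m=(W[...,2]>.1)&(W[...,2]<.12)&(abs(W[...,0]-.635)<.035)&(abs(W[...,1]+.279)<.03)
print('bat',m.sum(),W[m].mean(0))
```

```text
[ 0.3804 -0.4567  0.2521]
knob 80 [ 0.5706 -0.2945  0.1408]
bat 196 [ 0.6315 -0.2787  0.1089]
```

View pics/c24.png

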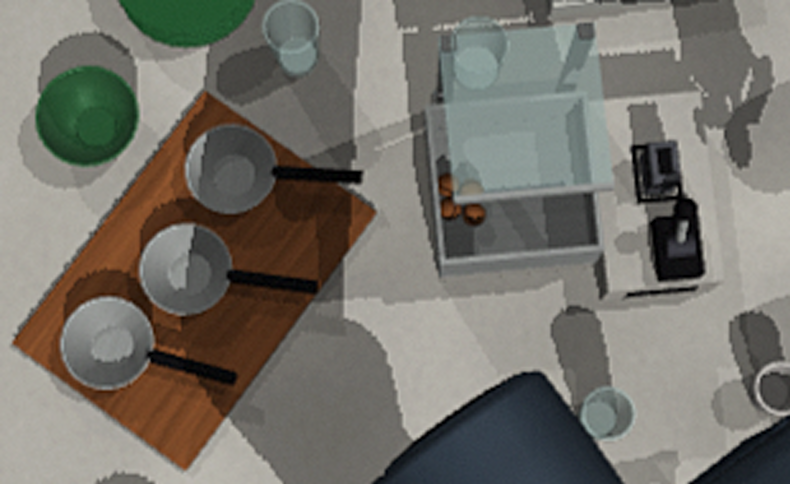

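View pics/s24.png

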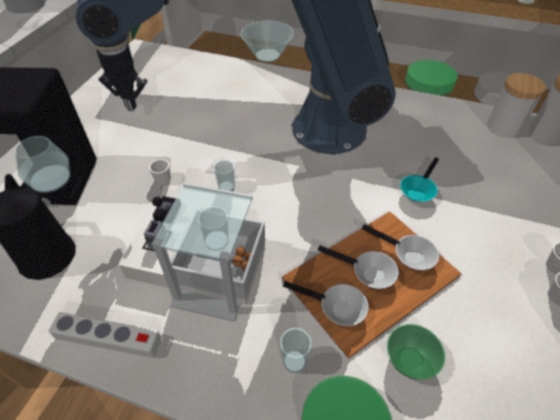

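The final views show three empty pans upright on the board, four walnuts in the hopper at about (460,200) in the crop, the battery seated in its bay and the lever over.

```bash
python3 -c "
from bench import workorder; print(workorder.sign_off())"
```

```text
the job is handed in; nothing more can be done
None
```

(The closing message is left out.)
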